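Hitch the draw hook to the parcel sled and pull the sled out

ROBOT

A 7-joint arm with a two-finger parallel gripper is mounted at the origin on a cart in front of the work surface, level with it; the furniture and walls round the work are solid. World frame = base frame: x ahead of the robot, y to its left, z up, the work surface at z = 0. Lengths are in m, angles in degrees, forces in N, time in s.
With the tool pointing down it reaches from about 0.425 to 0.875 m from the base axis. Payload 4.7 kg.
Tool frame: the origin (TCP) lies on the centre line of the jaws, within the pads' length; the fingertips stand 8 mm ahead of it and the grasp point (between the pads) lies 11 mm behind it; z points along the fingers, y is the direction in which the jaws open and shut (so a half turn about z gives the same grasp; the last joint's range is limited). The gripper opens to 87 mm and grips with 3 to 60 N. Pads are 19 mm wide; open, the fingers measure 117 mm over their backs; the gripper's body (75 mm by 190 mm) begins 51 mm behind the grasp point.
Start: joints at [-65.884, 18.392, -4.016, 83.108, 1.295, 78.541, -3.26], TCP at [0.257, 0.597, 0.231] pointing down, gripper open.
Joint ranges: [-163.93, 163.93], [-17.29, 119.83], [-79.2, 71.16], [3.27, 140.29], [-89.18, 269.18], [5.43, 117.66], [-154.24, 154.24]. Speed limits (degrees/s): [147.25, 147.25, 180, 180, 180, 180, 180].

INTERFACE

Orientations are given as [roll, pitch, yaw] about the fixed x, y, z axes, in that order (R = Rz(yaw) Ry(pitch) Rx(roll)).
In Python, from cell import status, vision, workorder gives the robot as it stands.
- The arm moves only by the tool step_arm, never from a script. Its argument "series" is a list of rows, each an object of numbers: "ax", "ay", "az": the turn, a rotation vector about the world's x, y, z in degrees; "x", "y", "z": the shift along the world's x, y, z in m; "claw": the opening in per cent of the stroke, from 0 (shut) to 100 (fully open). In form: [{"ax": .., "ay": .., "az": .., "x": .., "y": .., "z": .., "claw": ..}, ...]. A call has 1 to 12 rows; each row is the pose to reach, as a shift and turn from the pose commanded when the call began; what a row does not reach only later rows make up. A row lasts 1/10 s, in which the tool goes at most 50 mm and 8.59 degrees, less where a joint would pass 70% of its speed; a pose out of reach is approached as far as the arm can. A call with a gripper value outside its range is refused whole. The fingers move at their own pace and stop on an object; "squeeze" is the grip in N (left out, the last holds). Time passes only in rows, so rows that repeat a pose let the fingers close. It gives the time, the measured TCP pose, the force and the opening at its end, in the units of the state.
- status.get_obs(): the state, without advancing time (a new reading comes with each control period).
- vision.read_camera(name): name is "scene" or "top"; returns the picture (480x640x3 uint8, red, green, blue); there is no depth.
- vision.camera_params(name): a dict with "fovy" (degrees; the focal length in pixels is half the picture's height over the tangent of half this angle, whatever the lens; pixels are square), "cx", "cy" (the principal point, pixels), "dist" ([k1, k2, p1, p2, k3] as OpenCV has them; the pictures are not rectified), "eye" and "orientation" of the camera in the world. Camera axes: x right, y down, z forward; pixel columns grow to the right and rows downward; lengths in m; the calibration is good to about 2 mm. A picture is of the moment at which its call begins. camera_params takes no time and is no camera call.
- workorder.sign_off(): hands the job in, once; it reports no verdict.
The state is a dict: "time_s": time; "qpos": joint angles; "joint_velocities": joint speeds; "effort": joint torques, N m; "tool_pos": TCP position; "tool_rot": TCP orientation; "force": force on the tool from outside, world axes, zero at the start; "wrist_torque": the same for the moment, N m; "grip_width": finger opening in m.
Only numpy, scipy, OpenCV 4.12 (cv2) and the standard library are available. Lean on these libraries where they do the work, as an engineer would, in place of code of your own. Each camera call takes 0.05 s, during which the arm holds its last target.

TASK

Take the draw hook by its black grip out of its wooden stand and push its mouth down the sloping channel onto the sled's hitch pin until the sprung latch snaps shut behind the pin. Then, pulling with the hook and not with the fingers on the sled, draw the sled towards you until it meets its front stop, and let go, leaving the hook latched on the pin and leaning on its rest. Do not disturb the tape roll, stapler and torch.

Things in the scene. Friction and masses are not known exactly. Their poses are not given: they have to be found in the camera images.
- draw_hook: Loose steel draw hook with black grip, 160 mm long, 0.25 kg, upright in the stand, mouth down. Origin midway between the two prong tips; z runs up the shank, x across the prongs, y is the thickness. Head: z 2 to 86 mm, x -26 to +22 mm, 22 mm thick. Mouth: slot between the prongs, open at the tips, 16 mm wide (x -8 to +8), flared to 28 mm at the tips, 60 mm deep.
- hook_grip (a point): Middle of the hook's black grip, 132 mm up its z, axes as the hook's. The grip is 20 mm in x and 22 mm across in y, z 94 to 150 mm, between a 26 mm collar below and a 28 mm square knob on top (end at z 160 mm). Pinch it across y, along the shank from the knob end; keep the fingertips above z = 110 mm so that they clear the hitch.
- hook_seat (a point): Point in the hook's mouth, 54 mm up its z from the prong tips, where the centre of the 12 mm pin lies when it bottoms in the slot. With the latch shut the pin has play from there back to about 38 mm.
- latch (a joint): Dark steel pawl, 21 mm, hinged in the hook's -x prong 24 mm above the tips, crossing the mouth, sloping up inwards. 0 = shut (rad), grows to 1.1 as it folds inward. The pin pushed into the mouth folds it (about 5 N); its spring snaps it back to 0 once the pin's centre is past z = 52 mm in the hook's frame. Shut, it does not give outward.
- hook_stand: Fixed wooden stand, 78 x 52 x 46 mm (x, y, z), origin at the centre of its underside. A recess 54 x 28 mm, open at the top, floor at 6 mm, holds the hook's head with 3 mm to spare all round; the hook stands in it with its axes parallel to the stand's. Lift the hook at least 45 mm straight up to clear it.
- slide_base: Fixed base of the sled, 296 x 150 mm, with two rails 15 mm high. Origin on the bench straight below the hitch pin when the sled is home; its x is the sliding line and points from the hitch towards the parcel tray, away from the robot; z up. The base reaches from x = -132 to +164 mm.
- sled (a joint): How far the sled (grey deck with hitch and tray) has been drawn out along the base's -x, m: 0 = home against its rear stop (the start), 0.09 = at its front stop. Dragging it takes about 3 N and it stays where it is left.
- hitch: Steel hitch riding on the sled. Origin at the centre of its pin, 82 mm above the bench; axes parallel to the base's. Pin 12 mm thick, along y, between cheeks 34 mm apart. A channel leads to it forward (+x) and down, 28 degrees from vertical, under a visor that hangs over the pin: the hook's z must lean 28 degrees towards the hitch's -x, hook's y along the pin, latch side (hook -x) towards -x.
- channel_top (a point): Point on the channel's axis 40 mm from the pin's centre, back up along the 28 degree slope; axes as the hitch's (x away, y along the pin, z up). Across the channel, the visor's face is 28 mm from the axis on the +x side and the rest plate's face 29.5 mm from it on the -x side; both flare outward above this point, by 12 mm, up to 55 mm from the pin. The cheeks end 10 mm lower.
- rest_face (a point): Middle of the rest plate's sloping face, on the robot's side of the pin; axes as the hitch's. A latched hook that is let go leans back on this plate, at about 28 to 42 degrees from vertical.
- tray: Aluminium tray 100 x 156 x 22 mm on the sled behind the hitch, origin at the centre of its underside; a flat parcel lies loose in it and rides along.
- tape_roll: Black packing tape roll, 94 mm across, 48 mm high, loose bystander; origin at the centre of its underside.
- stapler: Red stapler, 136 mm long along its y, 32 mm wide, 43 mm high, loose bystander; origin at the centre of its underside.
- torch: Grey pocket torch lying down, 124 mm long along its y, 37 mm high, loose bystander; origin at the centre of its underside.
Mind the look-alikes: they are no part of the job. Leave any green or yellow look-alike of the draw_hook alone.

How it is judged:
By the outcome, as a careful person would: the job done as asked, in the order asked, and still so for the second after the job is handed in, with the robot touching nothing.
It also fails if it takes over 54 s, if anything falls off the work surface, if the arm or the gripper's body presses on something with over 40 N, if the wrist force passes 120 N, or if a joint passes its speed limit or range.

## Working session

There is one attempt and no reset: what is moved stays moved. The work goes in short steps, Python scripts to look and compute and a tool call to move; the robot and the scene stay as the last step left them, time stands still between calls to the robot, and variables do not carry over. Pictures are saved under pics/ and viewed, and the job is handed in when it is done.

Besides the shell and the picture viewer there is one more tool, called after "Call:" as name(argument=value, ...), one argument or row to a line, values as JSON. step_arm: Moves the arm, as the interface text tells. Its arguments: {"type":"object","properties":{"series":{"type":"array"},"squeeze":{"type":"number"}},"required":["series"]}

```bash
ls; mkdir -p pics
python3 - <<'E'
from cell import status, vision, workorder
import cv2
o=status.get_obs()
for k,v in o.items(): print(k,v)
for n in("scene","top"):
    print(vision.camera_params(n))
    im=vision.read_camera(n); cv2.imwrite(f"pics/{n}0.png",im[:,:,::-1])
E
```

```text
pics
time_s 0.0
qpos [-65.88326643  18.43858188  -4.01679724  83.17652458   1.29510013
  78.53883469  -3.25937539]
joint_velocities [ 0.09139292  0.15766977  0.05146612  0.04749144 -0.0916165  -0.15944132
 -0.00104158]
effort [-4.12465515e-04 -4.91285741e+01 -4.03520074e-01 -3.12522054e+01
 -6.37146877e-02  4.38310322e-02  1.78518139e-04]
tool_pos [0.25701702 0.59643958 0.22945285]
tool_rot [-1.79891313e+02  5.44036639e-03  1.56694903e+02]
force [-0.05888498  0.41014183 -0.64460787]
wrist_torque [-0.03536272 -0.05245188 -0.00151913]
grip_width 0.08703789993258831
{'fovy': 42.83025617018139, 'cx': 326.7350195435879, 'cy': 236.98936399925012, 'dist': array([0.01667018, 0.        , 0.        , 0.        , 0.        ]), 'eye': array([-0.2119951 , -0.51880305,  1.17297072]), 'orientation': array([-137.39647644,    0.74783604,  -57.94907369])}
{'fovy': 52.55467520423215, 'cx': 317.6764531748435, 'cy': 242.62661314821727, 'dist': array([-0.04143209,  0.        ,  0.        ,  0.        ,  0.        ]), 'eye': array([5.18468438e-01, 1.32224440e-04, 1.15578555e+00]), 'orientation': array([-174.63779018,    0.92322876,  -90.58565233])}
```

View pics/scene0.png

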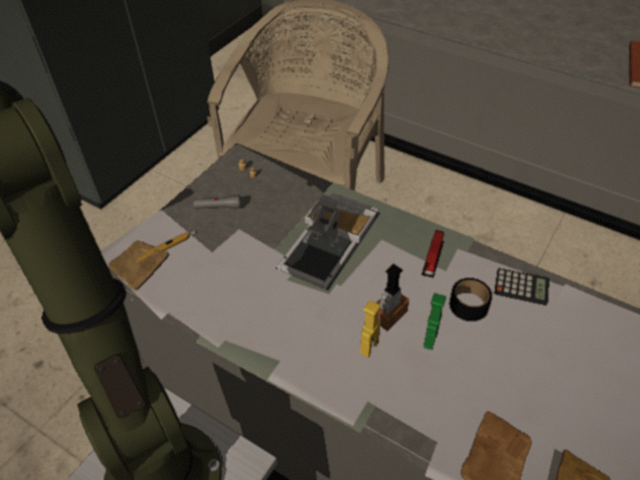

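View pics/top0.png

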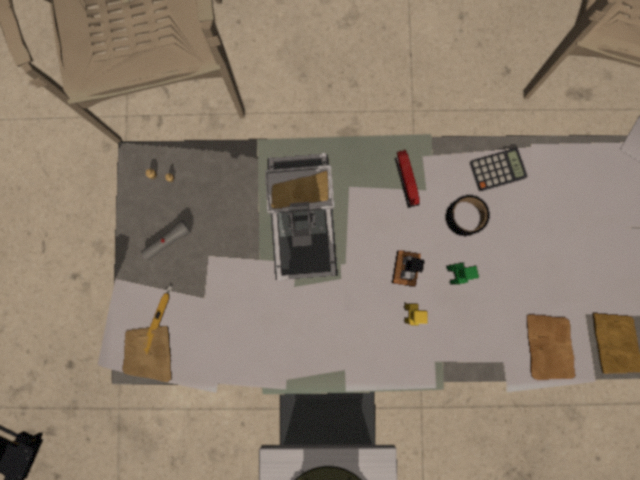

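```bash
cat > h.py <<'E'
import numpy as np, cv2
from scipy.spatial.transform import Rotation as R
from cell import status, vision, workorder
P={n:vision.camera_params(n) for n in("scene","top")}
def K(p):
    f=240/np.tan(np.radians(p["fovy"]/2)); return np.array([[f,0,p["cx"]],[0,f,p["cy"]],[0,0,1]])
def rot(p): return R.from_euler("xyz",p["orientation"],degrees=True).as_matrix()
def proj(n,X):
    p=P[n]; Rm=rot(p).T; X=np.atleast_2d(np.asarray(X,float))
    return cv2.projectPoints(X,cv2.Rodrigues(Rm)[0],-Rm@p["eye"],K(p),np.array(p["dist"]))[0][:,0]
def ray(n,uv):
    p=P[n]; q=cv2.undistortPoints(np.array([[uv]],float),K(p),np.array(p["dist"]))[0,0]
    d=rot(p)@np.array([q[0],q[1],1]); return np.array(p["eye"]),d/np.linalg.norm(d)
def plane(n,uv,z):
    e,d=ray(n,uv); return e+d*(z-e[2])/d[2]
def tri(a,b):
    (e1,d1),(e2,d2)=ray("scene",a),ray("top",b)
    A=np.stack([d1,-d2],1); t=np.linalg.lstsq(A,e2-e1,rcond=None)[0]
    p,q=e1+t[0]*d1,e2+t[1]*d2; return (p+q)/2,np.linalg.norm(p-q)
def crop(src,name,x0,y0,x1,y1,s,n=None):
    im=cv2.imread(src)[y0:y1,x0:x1]; im=cv2.resize(im,None,fx=s,fy=s,interpolation=cv2.INTER_CUBIC)
    im=cv2.convertScaleAbs(im,alpha=1.6,beta=15)
    cv2.imwrite(name,im)
E
python3 - <<'E'
from h import *
crop("pics/top0.png","pics/top0_stand.png",385,240,435,290,12)
crop("pics/scene0.png","pics/scene0_stand.png",350,255,430,335,7)
crop("pics/top0.png","pics/top0_sled.png",255,145,350,285,4)
crop("pics/scene0.png","pics/scene0_sled.png",270,185,385,295,6)
E
```

```text
(no output)
```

View pics/top0_stand.png

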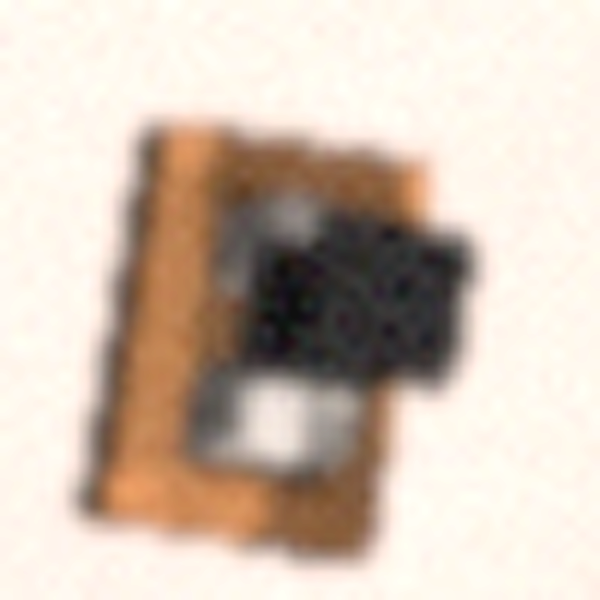

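View pics/scene0_stand.png

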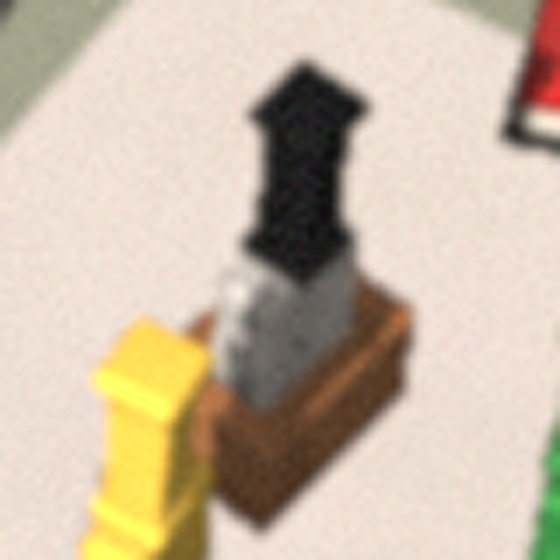

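View pics/top0_sled.png

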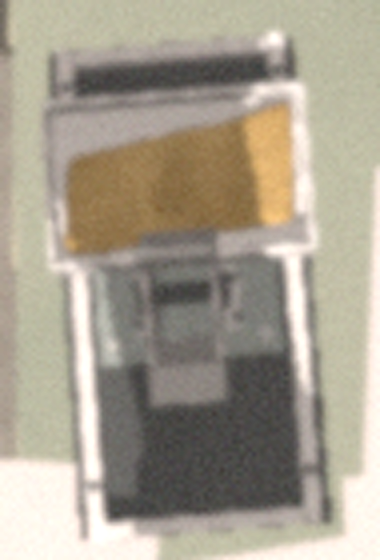

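View pics/scene0_sled.png

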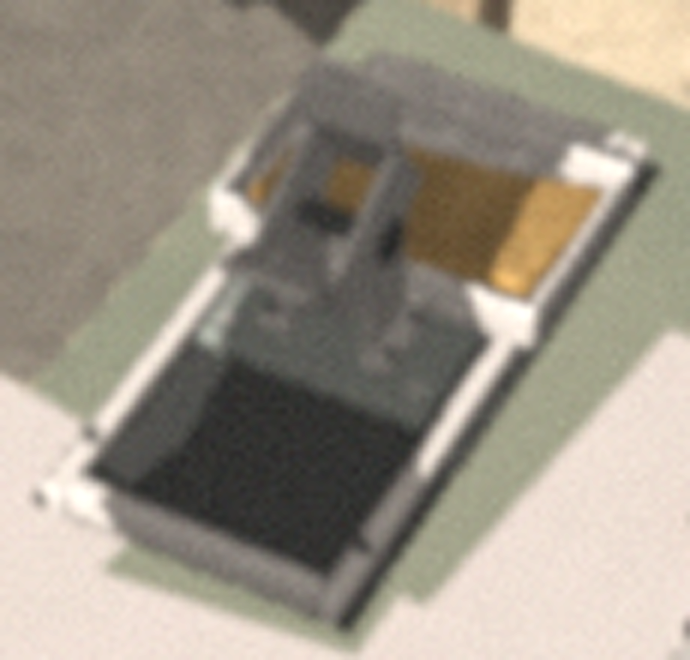

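```bash
cat >> h.py <<'E'
def c2p(cx,cy,x0,y0,s): return ((cx+.5)/s-.5+x0,(cy+.5)/s-.5+y0)
E
python3 - <<'E'
from h import *
im=cv2.imread("pics/top0.png"); hsv=cv2.cvtColor(im,cv2.COLOR_BGR2HSV)
sub=np.zeros(im.shape[:2],np.uint8); sub[240:295,385:435]=1
m=((hsv[...,0]<22)&(hsv[...,1]>90)&(hsv[...,2]>45)).astype(np.uint8)*sub
c=max(cv2.findContours(m,0,2)[0],key=cv2.contourArea)
r=cv2.minAreaRect(c); b=cv2.boxPoints(r); print(r)
q=np.array([plane("top",p,.046) for p in b]); print(q.round(4)); print([np.linalg.norm(q[i]-q[i-1]).round(4) for i in range(4)], q.mean(0))
print("hand")
b=[c2p(*v,385,240,12) for v in[(150,120),(432,158),(372,558),(95,515)]]
q=np.array([plane("top",p,.046) for p in b]); print(q.round(4)); print([np.linalg.norm(q[i]-q[i-1]).round(4) for i in range(4)], q.mean(0))
# black knob
for n,x0,y0,x1,y1 in(("top",400,252,430,280),("scene",380,255,410,305)):
    im=cv2.imread(f"pics/{n}0.png"); m=np.zeros(im.shape[:2],np.uint8); m[y0:y1,x0:x1]=(im.max(2)<40)[y0:y1,x0:x1]
    c=max(cv2.findContours(m,0,2)[0],key=cv2.contourArea); r=cv2.minAreaRect(c); print(n,r,cv2.boundingRect(c))
E
```

```text
((406.0990295410156, 268.1057434082031), (23.171377182006836, 32.845428466796875), 10.007980346679688)
[[ 0.5303 -0.1507  0.046 ]
 [ 0.6039 -0.1655  0.046 ]
 [ 0.5941 -0.2174  0.046 ]
 [ 0.5206 -0.2023  0.046 ]]
[np.float64(0.0525), np.float64(0.0751), np.float64(0.0528), np.float64(0.075)] [ 0.56225121 -0.18399895  0.046     ]
hand
[[ 0.6048 -0.1644  0.046 ]
 [ 0.5969 -0.2179  0.046 ]
 [ 0.5212 -0.2044  0.046 ]
 [ 0.5299 -0.1521  0.046 ]]
[np.float64(0.0759), np.float64(0.0541), np.float64(0.077), np.float64(0.053)] [ 0.56320091 -0.18469992  0.046     ]
top ((413.56927490234375, 264.4461669921875), (16.62065315246582, 13.147682189941406), 7.125016689300537) (405, 258, 18, 14)
scene ((392.9479675292969, 279.9945373535156), (13.923076629638672, 30.044532775878906), 6.009006023406982) (386, 265, 16, 31)
```

Run:
```python
from h import *
crop("pics/top0.png","pics/top0_sa.png",258,145,348,215,8)
crop("pics/top0.png","pics/top0_sb.png",258,210,348,285,8)
```

```text
(no output)
```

View pics/top0_sa.png

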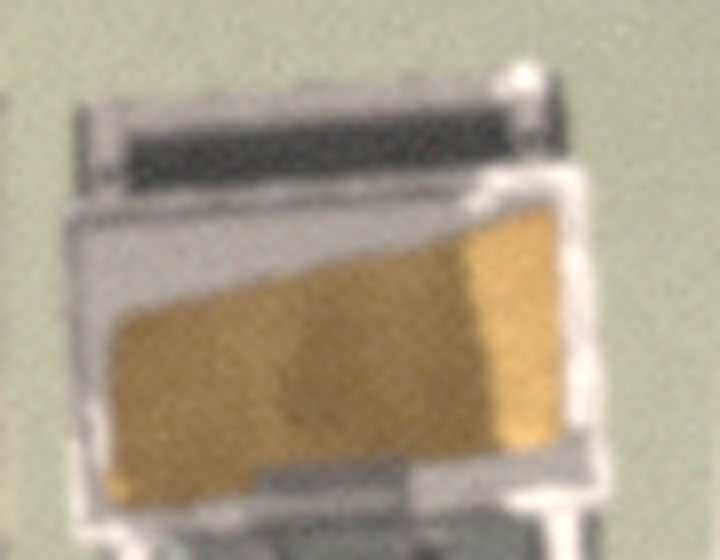

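View pics/top0_sb.png

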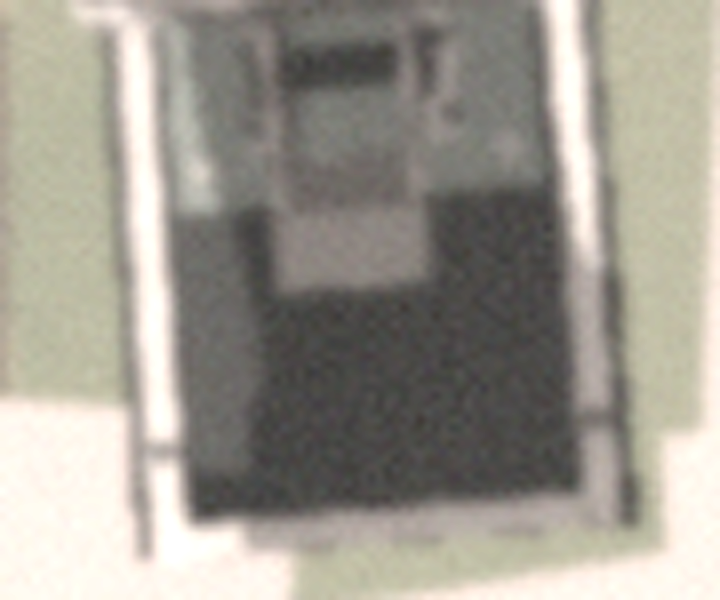

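Run:
```python
from h import *
b=[c2p(85,105,258,145,8),c2p(565,72,258,145,8),c2p(634,524,258,210,8),c2p(143,557,258,210,8)]
for z in(0,.008,.015):
    q=np.array([plane("top",p,z) for p in b])
    print(q.round(4).tolist()); print([np.linalg.norm(q[i]-q[i-1]).round(4) for i in range(4)], q.mean(0).round(4))
    for i,j in((3,0),(2,1),(1,0),(2,3)): print(np.degrees(np.arctan2(*(q[j]-q[i])[1::-1])).round(2))
```

```text
[[0.8364, 0.1361, 0.0], [0.8445, -0.0102, 0.0], [0.5493, -0.027, 0.0], [0.5411, 0.1189, 0.0]]
[np.float64(0.2959), np.float64(0.1465), np.float64(0.2956), np.float64(0.1461)] [0.6928 0.0545 0.    ]
3.33
3.26
93.15
93.24
[[0.8342, 0.1352, 0.008], [0.8422, -0.0101, 0.008], [0.5491, -0.0268, 0.008], [0.5409, 0.1181, 0.008]]
[np.float64(0.2938), np.float64(0.1455), np.float64(0.2936), np.float64(0.1451)] [0.6916 0.0541 0.008 ]
3.33
3.26
93.15
93.24
[[0.8323, 0.1344, 0.015], [0.8402, -0.01, 0.015], [0.5489, -0.0266, 0.015], [0.5408, 0.1174, 0.015]]
[np.float64(0.292), np.float64(0.1446), np.float64(0.2918), np.float64(0.1442)] [0.6906 0.0538 0.015 ]
3.33
3.26
93.15
93.24
```

```bash
cat >> h.py <<'E'
def hitch_pts(p,yaw):
    Rz=R.from_euler("z",yaw,degrees=True).as_matrix(); a=np.radians(28)
    u=np.array([-np.sin(a),0,np.cos(a)]); n=np.array([np.cos(a),0,np.sin(a)]); y=np.array([0,1,0])
    f=lambda s,t,w:p+Rz@(s*u+t*n+w*y)
    L=[]
    for s,t,c in((0,0,(0,0,255)),(.055,.040,(0,255,0)),(.04,.028,(0,255,255)),(.055,-.0415,(255,0,0)),(.04,-.0295,(255,255,0)),(.03,0,(255,0,255))):
        L.append((f(s,t,-.017),f(s,t,.017),c))
    return L,f
def overlay(src,n,out,box,s,L):
    x0,y0,x1,y1=box; im=cv2.imread(src)[y0:y1,x0:x1]; im=cv2.resize(im,None,fx=s,fy=s,interpolation=cv2.INTER_CUBIC)
    im=cv2.convertScaleAbs(im,alpha=1.6,beta=15)
    for a,b,c in L:
        q=[tuple(int(round(v)) for v in ((p-[x0,y0]+.5)*s-.5)) for p in proj(n,[a,b])]
        cv2.line(im,q[0],q[1],c,1)
    cv2.imwrite(out,im)
E
python3 - <<'E'
from h import *
p0=np.array([.676,.0534,0]);yaw=3.25
L,f=hitch_pts(p0+[0,0,.082],yaw)
Rz=R.from_euler("z",yaw,degrees=True).as_matrix()
c=[p0+Rz@np.array(v) for v in([-.132,-.075,0],[-.132,.075,0],[.164,.075,0],[.164,-.075,0])]
L+=[(c[i-1],c[i],(0,0,0)) for i in range(4)]
overlay("pics/top0.png","top","pics/ov_top.png",(255,140,350,285),5,L)
overlay("pics/scene0.png","scene","pics/ov_scene.png",(265,180,390,300),6,L)
E
```

```text
(no output)
```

View pics/ov_top.png

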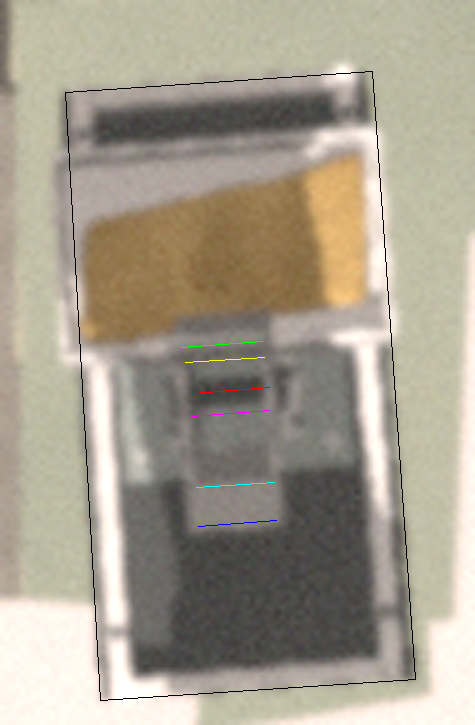

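View pics/ov_scene.png

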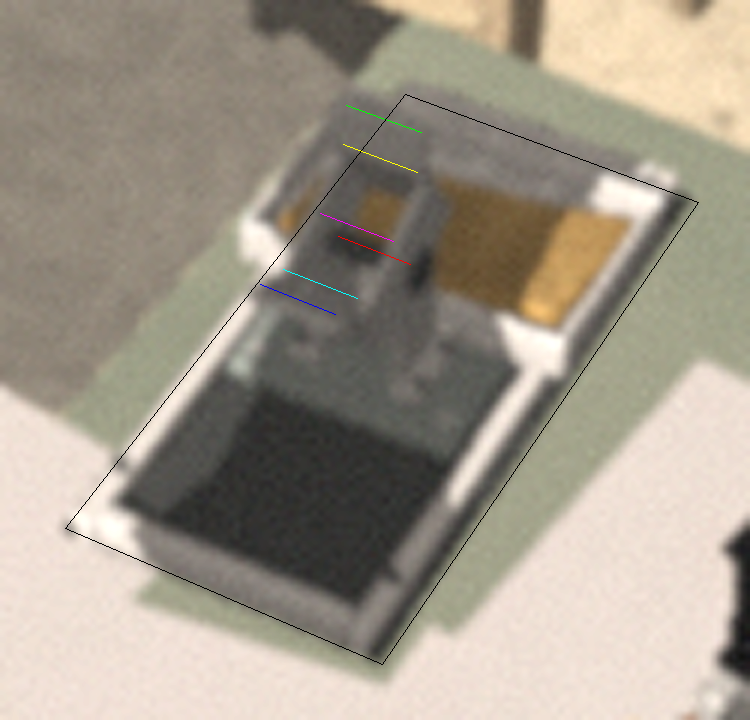

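```bash
cat >> h.py <<'E'
def box(T,x0,x1,y0,y1,z0,z1,c):
    Rm,t=T; v=[t+Rm@np.array([x,y,z]) for x in(x0,x1) for y in(y0,y1) for z in(z0,z1)]
    return [(v[i],v[j],c) for i,j in((0,1),(2,3),(4,5),(6,7),(0,2),(1,3),(4,6),(5,7),(0,4),(1,5),(2,6),(3,7))]
def hook(T):
    return box(T,-.026,.022,-.011,.011,.002,.086,(255,0,255))+box(T,-.010,.010,-.011,.011,.094,.150,(0,255,255))+box(T,-.014,.014,-.014,.014,.150,.160,(0,0,255))
E
python3 - <<'E'
from h import *
S=np.array([.563,-.1845,0])
for k,yaw in(("a",-10.3),("b",169.7)):
    Rz=R.from_euler("z",yaw,degrees=True).as_matrix()
    L=box((Rz,S),-.039,.039,-.026,.026,0,.046,(0,255,0))+hook((Rz,S+Rz@np.array([.002,0,.006])))
    overlay("pics/top0.png","top",f"pics/hk_top_{k}.png",(385,240,435,290),12,L)
    overlay("pics/scene0.png","scene",f"pics/hk_scene_{k}.png",(355,255,425,335),8,L)
for k in("top","scene"):
    a,b=[cv2.imread(f"pics/hk_{k}_{i}.png") for i in "ab"]
    o=np.hstack([a,b]); o=cv2.resize(o,None,fx=min(1,798/o.shape[1]),fy=min(1,798/o.shape[1])); cv2.imwrite(f"pics/hk_{k}.png",o)
E
```

```text
(no output)
```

View pics/hk_top.png

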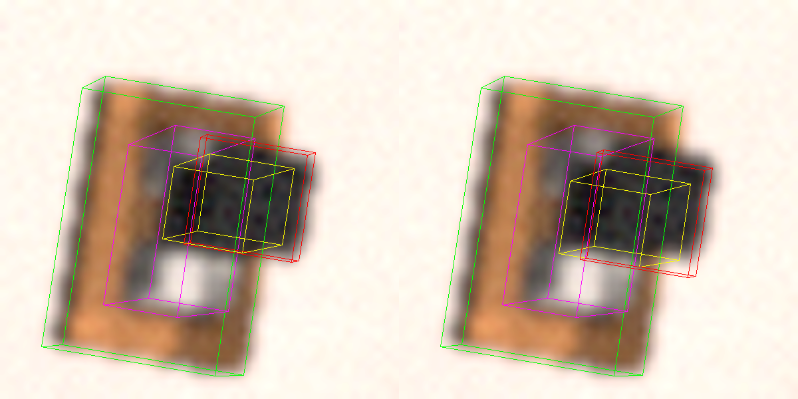

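View pics/hk_scene.png

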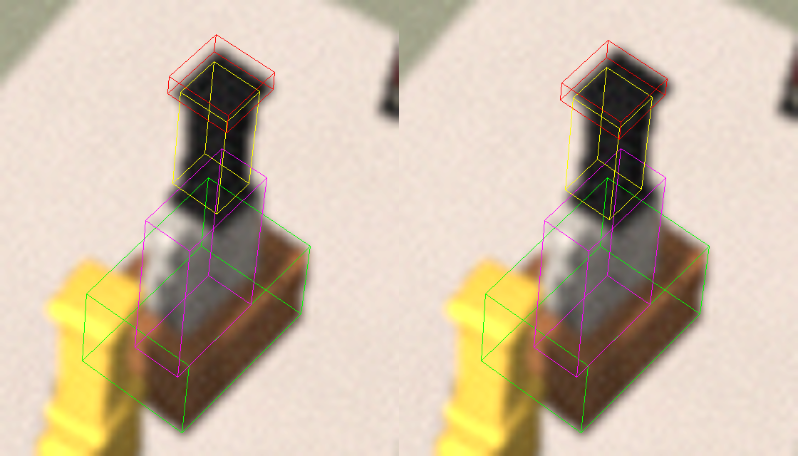

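Run:
```python
from h import *
S=np.array([.5625,-.1868,0])
yaw=-10.3; Rz=R.from_euler("z",yaw,degrees=True).as_matrix()
e=plane("top",c2p(461,313,385,240,12),.162); print("knob from top", e+Rz@np.array([0,.014,0]))
print("hook model", S+Rz@np.array([.002,0,.004]))
L=box((Rz,S),-.039,.039,-.026,.026,0,.046,(0,255,0))+hook((Rz,S+Rz@np.array([.002,0,.004])))
overlay("pics/top0.png","top",f"pics/a.png",(385,240,435,290),8,L)
overlay("pics/scene0.png","scene",f"pics/b.png",(375,265,425,315),8,L)
cv2.imwrite("pics/hk2.png",np.hstack([cv2.imread("pics/a.png"),cv2.imread("pics/b.png")]))
for n,p in(("yellow",(415,315)),("green",(462,272)),("tape",(467,215)),("stapler",(408,178)),("torch",(166,241))): print(n,plane("top",p,.04).round(3))
```

```text
knob from top [ 0.56474034 -0.18551461  0.162     ]
hook model [ 0.56446777 -0.1871576   0.004     ]
yellow [ 0.456 -0.202  0.04 ]
green [ 0.552 -0.313  0.04 ]
tape [ 0.684 -0.329  0.04 ]
stapler [ 0.772 -0.195  0.04 ]
torch [0.631 0.37  0.04 ]
```

View pics/hk2.png

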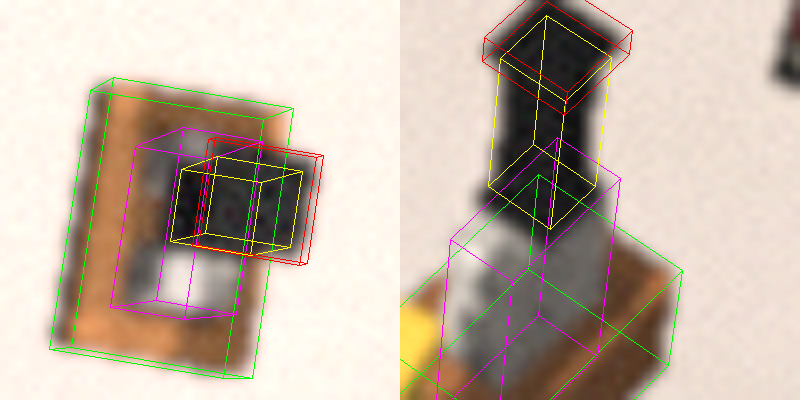

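The top view has three hook-shaped things: yellow at (415,315), green at (462,272), and the black-gripped steel one in the wooden stand at (414,264). The last one fits the description, and the enlarged crops confirm it. The longer head shoulder (latch side, −x) faces the robot. I'll move over to it high up.

Call:
step_arm(
  series=[
    {"x":0.03,"y":-0.03,"z":0.03,"az":2,"claw":100},
    {"x":0.06,"y":-0.07,"z":0.06,"az":4},
    {"x":0.1,"y":-0.11,"z":0.08,"az":6},
    {"x":0.13,"y":-0.15,"z":0.08,"az":8},
    {"x":0.16,"y":-0.19,"z":0.08,"az":10},
    {"x":0.19,"y":-0.23,"z":0.08,"az":12},
    {"x":0.22,"y":-0.27,"z":0.08,"az":13},
    {"x":0.24,"y":-0.31,"z":0.08,"az":13},
    {"x":0.26,"y":-0.35,"z":0.08,"az":13},
    {"x":0.28,"y":-0.39,"z":0.08,"az":13},
    {"x":0.3,"y":-0.43,"z":0.08,"az":13},
    {"x":0.31,"y":-0.47,"z":0.08,"az":13},
  ],
)

```text
invalid input
```

Run:
```python
from h import *
o=status.get_obs()
for k in("time_s","qpos","tool_pos","tool_rot","force","grip_width"): print(k,np.round(o[k],4))
```

```text
time_s 0.1
qpos [-65.8836  18.4358  -4.0159  83.1683   1.296   78.542   -3.2612]
tool_pos [0.257  0.5965 0.2296]
tool_rot [-1.798992e+02  6.400000e-03  1.566926e+02]
force [ 0.5078  1.1454 -0.1371]
grip_width 0.0868
```

Call:
step_arm(
  series=[
    {"ax":0,"ay":0,"az":2,"x":0.03,"y":-0.03,"z":0.03,"claw":100},
    {"ax":0,"ay":0,"az":4,"x":0.06,"y":-0.07,"z":0.06,"claw":100},
    {"ax":0,"ay":0,"az":6,"x":0.1,"y":-0.11,"z":0.08,"claw":100},
    {"ax":0,"ay":0,"az":8,"x":0.13,"y":-0.15,"z":0.08,"claw":100},
    {"ax":0,"ay":0,"az":10,"x":0.16,"y":-0.19,"z":0.08,"claw":100},
    {"ax":0,"ay":0,"az":12,"x":0.19,"y":-0.23,"z":0.08,"claw":100},
    {"ax":0,"ay":0,"az":13,"x":0.22,"y":-0.27,"z":0.08,"claw":100},
    {"ax":0,"ay":0,"az":13,"x":0.24,"y":-0.31,"z":0.08,"claw":100},
    {"ax":0,"ay":0,"az":13,"x":0.26,"y":-0.35,"z":0.08,"claw":100},
    {"ax":0,"ay":0,"az":13,"x":0.28,"y":-0.39,"z":0.08,"claw":100},
    {"ax":0,"ay":0,"az":13,"x":0.3,"y":-0.43,"z":0.08,"claw":100},
    {"ax":0,"ay":0,"az":13,"x":0.31,"y":-0.47,"z":0.08,"claw":100},
  ],
  squeeze=40,
)

```text
time_s: 1.3
tool_pos: [0.5682, 0.1241, 0.3099]
tool_rot: [-179.9, -0.0, 169.6]
force: [0.0, 0.4, 0.1]
grip_width: 0.0866
```

```bash
cat > st.py <<'E'
from h import *
o=status.get_obs()
for k in("time_s","qpos","tool_pos","tool_rot","force","wrist_torque","grip_width"): print(k,np.round(o[k],4))
Rt=R.from_euler("xyz",o["tool_rot"],degrees=True).as_matrix()
print("tool y",Rt[:,1].round(4),"z",Rt[:,2].round(4),"y-angle",np.degrees(np.arctan2(Rt[1,1],Rt[0,1])).round(2))
E
python3 st.py
```

```text
time_s 1.3
qpos [-29.3745   8.4486  16.3512  86.5945  -2.3299  85.3192  66.5942]
tool_pos [0.5682 0.1241 0.3099]
tool_rot [-1.799471e+02 -2.000000e-04  1.695945e+02]
force [0.0091 0.4265 0.1064]
wrist_torque [ 0.0448 -0.0057 -0.0399]
grip_width 0.0866
tool y [ 1.806e-01  9.836e-01 -9.000e-04] z [-2.e-04 -9.e-04 -1.e+00] y-angle 79.59
```

Call:
step_arm(
  series=[
    {"ax":0,"ay":0,"az":0,"x":0,"y":-0.045,"z":0,"claw":70},
    {"ax":0,"ay":0,"az":0,"x":0,"y":-0.09,"z":0,"claw":70},
    {"ax":0,"ay":0,"az":0,"x":0,"y":-0.135,"z":0,"claw":70},
    {"ax":0,"ay":0,"az":0,"x":0,"y":-0.18,"z":0,"claw":70},
    {"ax":0,"ay":0,"az":0,"x":-0.001,"y":-0.225,"z":0,"claw":70},
    {"ax":0,"ay":0,"az":0,"x":-0.0025,"y":-0.27,"z":0,"claw":70},
    {"ax":0,"ay":0,"az":0,"x":-0.0025,"y":-0.3,"z":-0.02,"claw":70},
    {"ax":0,"ay":0,"az":0,"x":-0.0025,"y":-0.3135,"z":-0.05,"claw":70},
    {"ax":0,"ay":0,"az":0,"x":-0.0025,"y":-0.3135,"z":-0.08,"claw":70},
    {"ax":0,"ay":0,"az":0,"x":-0.0025,"y":-0.3135,"z":-0.1,"claw":70},
    {"ax":0,"ay":0,"az":0,"x":-0.0025,"y":-0.3135,"z":-0.11,"claw":70},
    {"ax":0,"ay":0,"az":0,"x":-0.0025,"y":-0.3135,"z":-0.11,"claw":70},
  ],
)

```text
time_s: 2.5
tool_pos: [0.5638, -0.1861, 0.199]
tool_rot: [180.0, -0.2, 169.7]
force: [0.2, 0.2, 1.0]
grip_width: 0.061
```

```bash
python3 st.py
python3 - <<'E'
from h import *
for n in("scene","top"):
    im=vision.read_camera(n); cv2.imwrite(f"pics/{n}1.png",im[:,:,::-1])
crop("pics/scene1.png","pics/s1c.png",350,215,450,335,5)
E
```

```text
time_s 2.5
qpos [ -9.0721  13.4442  28.997   94.8282  -6.7199  73.6441 100.8825]
tool_pos [ 0.5638 -0.1861  0.199 ]
tool_rot [ 1.799973e+02 -1.754000e-01  1.697075e+02]
force [0.1905 0.2443 0.9743]
wrist_torque [ 0.0258  0.0596 -0.0304]
grip_width 0.061
tool y [0.1787 0.9839 0.    ] z [-3.e-03  6.e-04 -1.e+00] y-angle 79.71
```

View pics/s1c.png

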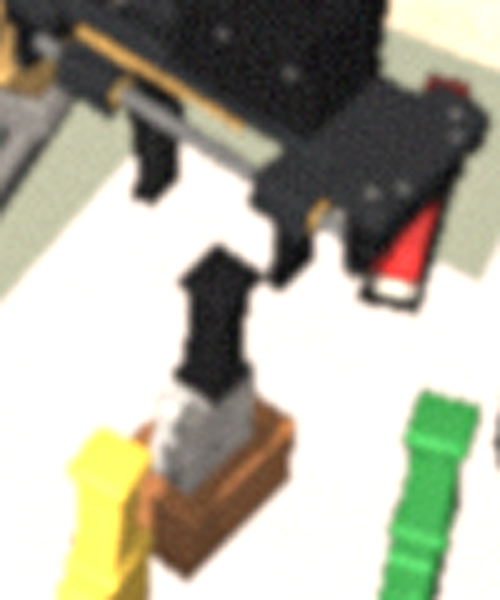

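Call:
step_arm(
  series=[
    {"ax":0,"ay":0,"az":0,"x":0,"y":0,"z":-0.025,"claw":70},
    {"ax":0,"ay":0,"az":0,"x":0,"y":0,"z":-0.05,"claw":70},
    {"ax":0,"ay":0,"az":0,"x":0,"y":0,"z":-0.065,"claw":70},
    {"ax":0,"ay":0,"az":0,"x":0,"y":0,"z":-0.075,"claw":70},
    {"ax":0,"ay":0,"az":0,"x":0,"y":0,"z":-0.075,"claw":70},
  ],
)

```text
time_s: 3.1
tool_pos: [0.5644, -0.1864, 0.125]
tool_rot: [-180.0, -0.1, 169.7]
force: [0.7, 1.0, -0.2]
grip_width: 0.0606
```

```bash
python3 st.py
python3 - <<'E'
from h import *
for n in("scene","top"):
    im=vision.read_camera(n); cv2.imwrite(f"pics/{n}2.png",im[:,:,::-1])
crop("pics/scene2.png","pics/s2c.png",350,215,450,335,5)
E
```

```text
time_s 3.1
qpos [ -8.2611  17.015   28.3813  99.668   -8.774   65.5878 102.4222]
tool_pos [ 0.5644 -0.1864  0.125 ]
tool_rot [-1.799994e+02 -7.000000e-02  1.697016e+02]
force [ 0.6696  0.9574 -0.1625]
wrist_torque [-0.0166 -0.0324  0.0094]
grip_width 0.0606
tool y [ 0.1788  0.9839 -0.    ] z [-1.2e-03  2.0e-04 -1.0e+00] y-angle 79.7
```

View pics/s2c.png

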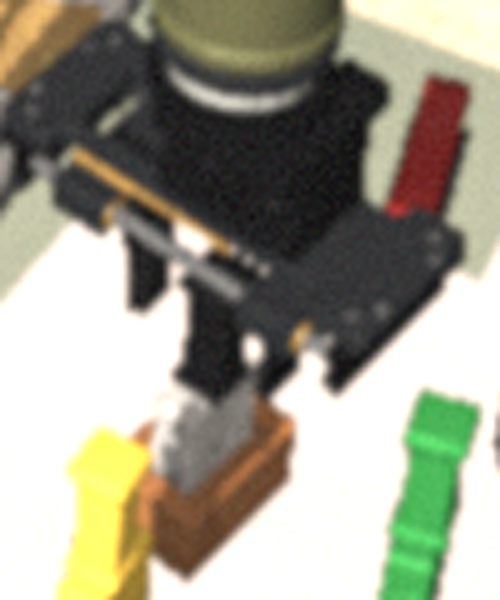

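Call:
step_arm(
  series=[
    {"ax":0,"ay":0,"az":0,"x":0,"y":0,"z":0,"claw":0},
    {"ax":0,"ay":0,"az":0,"x":0,"y":0,"z":0,"claw":0},
    {"ax":0,"ay":0,"az":0,"x":0,"y":0,"z":0,"claw":0},
    {"ax":0,"ay":0,"az":0,"x":0,"y":0,"z":0,"claw":0},
    {"ax":0,"ay":0,"az":0,"x":0,"y":0,"z":0,"claw":0},
    {"ax":0,"ay":0,"az":0,"x":0,"y":0,"z":0,"claw":0},
    {"ax":0,"ay":0,"az":0,"x":0,"y":0,"z":0,"claw":0},
  ],
  squeeze=45,
)

```text
time_s: 3.9
tool_pos: [0.5648, -0.1866, 0.1257]
tool_rot: [180.0, 0.0, 169.7]
force: [0.6, 1.0, 0.6]
grip_width: 0.027
```

```bash
python3 st.py
```

```text
time_s 3.9
qpos [ -8.2615  16.9642  28.3937  99.6403  -8.7714  65.5791 102.4257]
tool_pos [ 0.5648 -0.1866  0.1257]
tool_rot [1.799962e+02 1.450000e-02 1.696985e+02]
force [0.6451 0.97   0.5833]
wrist_torque [0.0279 0.0024 0.0566]
grip_width 0.027
tool y [1.788e-01 9.839e-01 1.000e-04] z [ 3.e-04  0.e+00 -1.e+00] y-angle 79.7
```

Call:
step_arm(
  series=[
    {"ax":0,"ay":0,"az":0,"x":0,"y":0,"z":0,"claw":0},
    {"ax":0,"ay":0,"az":0,"x":0,"y":0,"z":0,"claw":0},
    {"ax":0,"ay":0,"az":0,"x":0,"y":0,"z":0,"claw":0},
  ],
)

```text
time_s: 4.2
tool_pos: [0.5648, -0.1866, 0.1257]
tool_rot: [180.0, 0.0, 169.7]
force: [0.5, -0.5, 0.2]
grip_width: 0.0275
```

```bash
python3 - <<'E'
from h import *
for n in("scene","top"):
    im=vision.read_camera(n); cv2.imwrite(f"pics/{n}3.png",im[:,:,::-1])
im=cv2.imread("pics/scene3.png")[265:335,360:430]; im=cv2.resize(im,None,fx=8,fy=8,interpolation=cv2.INTER_CUBIC); cv2.imwrite("pics/s3c.png",cv2.convertScaleAbs(im,alpha=3,beta=30))
E
python3 st.py
```

```text
time_s 4.3
qpos [ -8.2595  16.9661  28.394   99.6437  -8.7716  65.5788 102.4241]
tool_pos [ 0.5648 -0.1866  0.1257]
tool_rot [1.799963e+02 9.700000e-03 1.696941e+02]
force [0.6332 1.1163 0.5198]
wrist_torque [ 0.0235 -0.0523  0.0191]
grip_width 0.0273
tool y [1.789e-01 9.839e-01 1.000e-04] z [ 2.e-04  0.e+00 -1.e+00] y-angle 79.69
```

View pics/s3c.png

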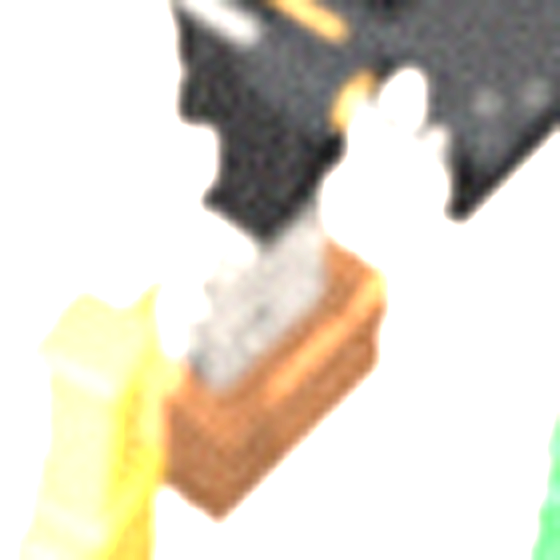

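Call:
step_arm(
  series=[
    {"ax":0,"ay":0,"az":0,"x":0,"y":0,"z":0,"claw":50},
    {"ax":0,"ay":0,"az":0,"x":0,"y":0,"z":0,"claw":50},
    {"ax":0,"ay":0,"az":0,"x":0,"y":0,"z":-0.003,"claw":50},
    {"ax":0,"ay":0,"az":0,"x":0,"y":0,"z":-0.003,"claw":50},
    {"ax":0,"ay":0,"az":0,"x":0,"y":0,"z":-0.003,"claw":0},
    {"ax":0,"ay":0,"az":0,"x":0,"y":0,"z":-0.003,"claw":0},
    {"ax":0,"ay":0,"az":0,"x":0,"y":0,"z":-0.003,"claw":0},
    {"ax":0,"ay":0,"az":0,"x":0,"y":0,"z":-0.003,"claw":0},
    {"ax":0,"ay":0,"az":0,"x":0,"y":0,"z":-0.003,"claw":0},
    {"ax":0,"ay":0,"az":0,"x":0,"y":0,"z":-0.003,"claw":0},
    {"ax":0,"ay":0,"az":0,"x":0,"y":0,"z":-0.003,"claw":0},
    {"ax":0,"ay":0,"az":0,"x":0,"y":0,"z":-0.003,"claw":0},
  ],
)

```text
time_s: 5.5
tool_pos: [0.5647, -0.1865, 0.1226]
tool_rot: [180.0, 0.0, 169.7]
force: [0.7, 0.2, -0.0]
grip_width: 0.027
```

```bash
python3 st.py
```

```text
time_s 5.5
qpos [ -8.2202  17.1405  28.3585  99.8173  -8.8748  65.2574 102.4956]
tool_pos [ 0.5647 -0.1865  0.1226]
tool_rot [1.799934e+02 5.300000e-03 1.696930e+02]
force [ 0.6612  0.2145 -0.041 ]
wrist_torque [0.0663 0.0228 0.0184]
grip_width 0.027
tool y [1.789e-01 9.839e-01 1.000e-04] z [ 1.e-04  1.e-04 -1.e+00] y-angle 79.69
```

Call:
step_arm(
  series=[
    {"ax":0,"ay":0,"az":0,"x":0,"y":0,"z":0.005,"claw":0},
    {"ax":0,"ay":0,"az":0,"x":0,"y":0,"z":0.012,"claw":0},
    {"ax":0,"ay":0,"az":0,"x":0,"y":0,"z":0.02,"claw":0},
    {"ax":0,"ay":0,"az":0,"x":0,"y":0,"z":0.03,"claw":0},
    {"ax":0,"ay":0,"az":0,"x":0,"y":0,"z":0.04,"claw":0},
    {"ax":0,"ay":0,"az":0,"x":0,"y":0,"z":0.05,"claw":0},
    {"ax":0,"ay":0,"az":0,"x":0,"y":0,"z":0.06,"claw":0},
    {"ax":0,"ay":0,"az":0,"x":0,"y":0,"z":0.07,"claw":0},
    {"ax":0,"ay":0,"az":0,"x":0,"y":0,"z":0.08,"claw":0},
    {"ax":0,"ay":0,"az":0,"x":0,"y":0,"z":0.09,"claw":0},
    {"ax":0,"ay":0,"az":0,"x":0,"y":0,"z":0.09,"claw":0},
  ],
  squeeze=50,
)

```text
time_s: 6.6
tool_pos: [0.5657, -0.1869, 0.2145]
tool_rot: [180.0, 0.2, 169.7]
force: [-0.1, -0.3, -1.9]
grip_width: 0.0271
```

```bash
python3 st.py;  python3 - <<'E'
from h import *
for n in("scene","top"):
    im=vision.read_camera(n); cv2.imwrite(f"pics/{n}4.png",im[:,:,::-1])
o=status.get_obs(); Rt=R.from_euler("xyz",o["tool_rot"],degrees=True).as_matrix()
# hook frame: z=-tool z, y=tool y, x = y×z
Rh=np.stack([np.cross(Rt[:,1],-Rt[:,2]),Rt[:,1],-Rt[:,2]],1)
t=o["tool_pos"]-Rh@np.array([0,0,.1186])
overlay("pics/scene4.png","scene","pics/s4o.png",(350,215,440,325),5,hook((Rh,t)))
crop("pics/scene4.png","pics/s4c.png",350,215,440,325,5)
cv2.imwrite("pics/s4.png",np.hstack([cv2.imread("pics/s4c.png"),cv2.imread("pics/s4o.png")])[:,:800])
E
```

```text
time_s 6.6
qpos [ -9.1896  12.8448  29.1399  93.6819  -6.4685  74.9704 100.6921]
tool_pos [ 0.5657 -0.1869  0.2145]
tool_rot [1.799961e+02 1.777000e-01 1.696902e+02]
force [-0.0571 -0.2885 -1.9039]
wrist_torque [-0.0192 -0.0194 -0.0406]
grip_width 0.0271
tool y [1.790e-01 9.839e-01 1.000e-04] z [ 3.1e-03 -5.0e-04 -1.0e+00] y-angle 79.69
```

View pics/s4.png

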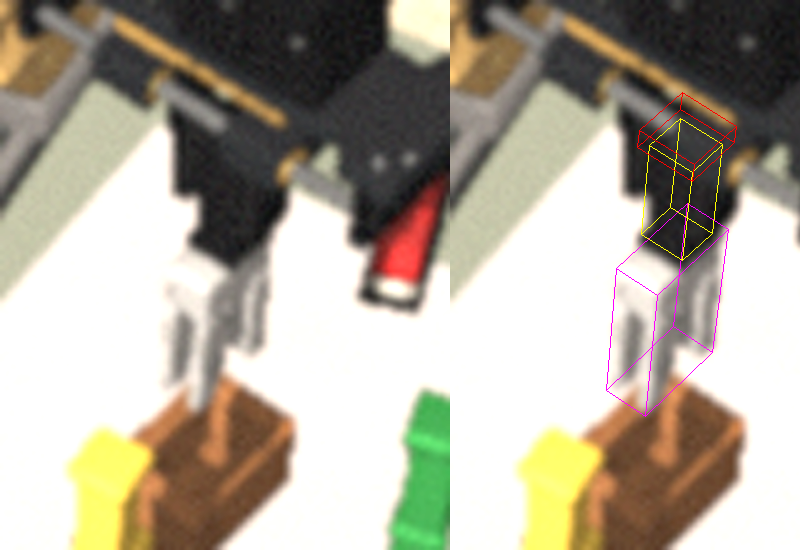

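Run:
```python
from h import *
im=cv2.imread("pics/scene4.png")[255:305,375:415]; im=cv2.resize(im,None,fx=14,fy=12,interpolation=cv2.INTER_LANCZOS4); cv2.imwrite("pics/s4z.png",im)
im=cv2.imread("pics/top4.png")[235:300,380:450]; im=cv2.resize(im,None,fx=8,fy=8,interpolation=cv2.INTER_CUBIC); cv2.imwrite("pics/t4z.png",cv2.convertScaleAbs(im,alpha=1.6,beta=20))
```

```text
(no output)
```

View pics/s4z.png

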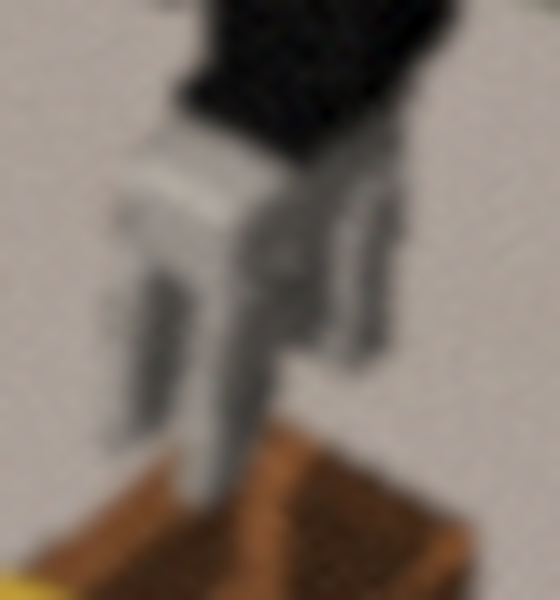

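View pics/t4z.png

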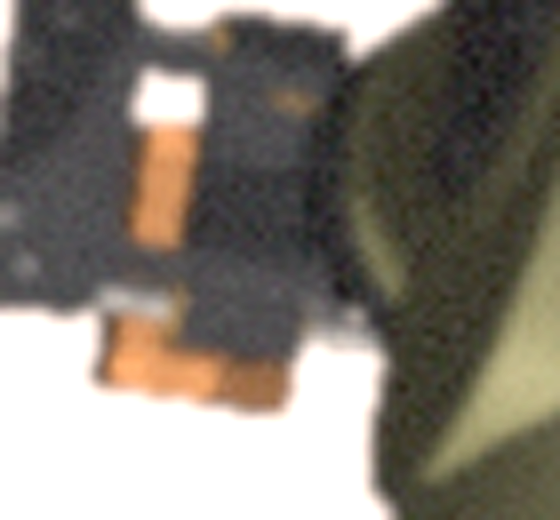

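Call:
step_arm(
  series=[
    {"ax":0,"ay":0,"az":0,"x":0,"y":0,"z":0.03,"claw":0},
    {"ax":0,"ay":0,"az":2,"x":0,"y":0.02,"z":0.06,"claw":0},
    {"ax":0,"ay":0,"az":4,"x":0.002,"y":0.05,"z":0.08,"claw":0},
    {"ax":0,"ay":0,"az":6,"x":0.004,"y":0.08,"z":0.08,"claw":0},
    {"ax":0,"ay":0,"az":8,"x":0.006,"y":0.11,"z":0.08,"claw":0},
    {"ax":0,"ay":0,"az":10,"x":0.008,"y":0.14,"z":0.08,"claw":0},
    {"ax":0,"ay":0,"az":12,"x":0.01,"y":0.17,"z":0.08,"claw":0},
    {"ax":0,"ay":0,"az":13.55,"x":0.012,"y":0.2,"z":0.08,"claw":0},
    {"ax":0,"ay":0,"az":13.55,"x":0.014,"y":0.22,"z":0.08,"claw":0},
    {"ax":0,"ay":0,"az":13.55,"x":0.0166,"y":0.2345,"z":0.08,"claw":0},
    {"ax":0,"ay":0,"az":13.55,"x":0.0166,"y":0.2345,"z":0.08,"claw":0},
  ],
)

```text
time_s: 7.8
tool_pos: [0.5812, 0.0506, 0.2917]
tool_rot: [180.0, -0.1, -176.5]
force: [0.2, 1.1, -2.3]
grip_width: 0.0269
```

Call:
step_arm(
  series=[
    {"ax":0.3,"ay":-6,"az":0,"x":0,"y":0,"z":0,"claw":0},
    {"ax":0.7,"ay":-12,"az":0,"x":0,"y":0,"z":0,"claw":0},
    {"ax":1.0,"ay":-18,"az":0,"x":0,"y":0,"z":0,"claw":0},
    {"ax":1.4,"ay":-24,"az":0,"x":0,"y":0,"z":0,"claw":0},
    {"ax":1.6,"ay":-27.95,"az":0,"x":0,"y":0,"z":0,"claw":0},
    {"ax":1.6,"ay":-27.95,"az":0,"x":0,"y":0,"z":-0.015,"claw":0},
    {"ax":1.6,"ay":-27.95,"az":0,"x":0,"y":0,"z":-0.03,"claw":0},
    {"ax":1.6,"ay":-27.95,"az":0,"x":0,"y":0,"z":-0.032,"claw":0},
    {"ax":1.6,"ay":-27.95,"az":0,"x":0,"y":0,"z":-0.032,"claw":0},
  ],
)

```text
time_s: 8.7
tool_pos: [0.5809, 0.0463, 0.26]
tool_rot: [-180.0, 27.9, -176.9]
force: [-0.1, -0.1, -2.1]
grip_width: 0.0274
```

```bash
python3 st.py;  cat > look.py <<'E'
import sys
from h import *
k=sys.argv[1]; c=float(sys.argv[2]) if len(sys.argv)>2 else .1175
px=[float(v) for v in sys.argv[3:6]] if len(sys.argv)>5 else [.676,.0534,.082]
for n in("scene","top"):
    im=vision.read_camera(n); cv2.imwrite(f"pics/{n}{k}.png",im[:,:,::-1])
o=status.get_obs(); Rt=R.from_euler("xyz",o["tool_rot"],degrees=True).as_matrix()
Rh=np.stack([np.cross(Rt[:,1],-Rt[:,2]),Rt[:,1],-Rt[:,2]],1)
t=o["tool_pos"]-Rh@np.array([0,0,c])
Rz=R.from_euler("z",3.25,degrees=True).as_matrix()
print("tip in hitch frame",(Rz.T@(t-np.array(px))).round(4),"hook z",(Rz.T@Rh[:,2]).round(3), "lean",np.degrees(np.arctan2(-(Rz.T@Rh[:,2])[0],Rh[2,2])).round(2))
print("pin in hook frame",(Rh.T@(np.array(px)-t)).round(4))
L=hook((Rh,t))+hitch_pts(np.array(px),3.25)[0]
overlay(f"pics/scene{k}.png","scene",f"pics/o.png",(280,170,380,300),4,L)
crop(f"pics/scene{k}.png","pics/c.png",280,170,380,300,4)
cv2.imwrite(f"pics/s{k}.png",np.hstack([cv2.imread("pics/c.png"),cv2.imread("pics/o.png")]))
overlay(f"pics/top{k}.png","top",f"pics/o.png",(255,170,355,300),4,L)
crop(f"pics/top{k}.png","pics/c.png",255,170,355,300,4)
cv2.imwrite(f"pics/t{k}.png",np.hstack([cv2.imread("pics/c.png"),cv2.imread("pics/o.png")]))
E
python3 look.py 5
```

```text
time_s 8.7
qpos [-25.9777 -11.3198  15.1535 115.5133   8.5484  47.948   78.5662]
tool_pos [0.5809 0.0463 0.26  ]
tool_rot [-179.9894   27.9035 -176.8697]
force [-0.1171 -0.0978 -2.0963]
wrist_torque [ 0.015   0.8503 -0.0141]
grip_width 0.0274
tool y [-5.450e-02  9.985e-01 -2.000e-04] z [ 0.4673  0.0254 -0.8837] y-angle 93.13
tip in hitch frame [-0.0391 -0.0009  0.0757] hook z [-0.47   0.     0.883] lean 28.05
pin in hook frame [-0.0011  0.0009 -0.0852]
```

View pics/s5.png

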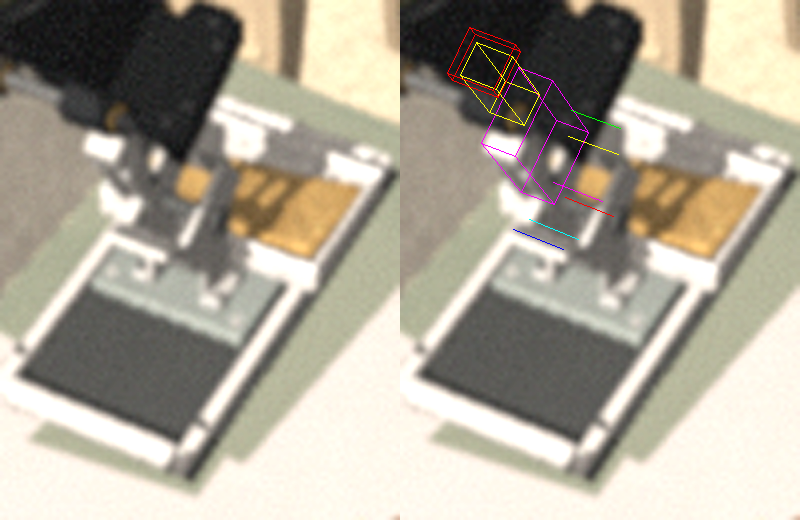

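View pics/t5.png

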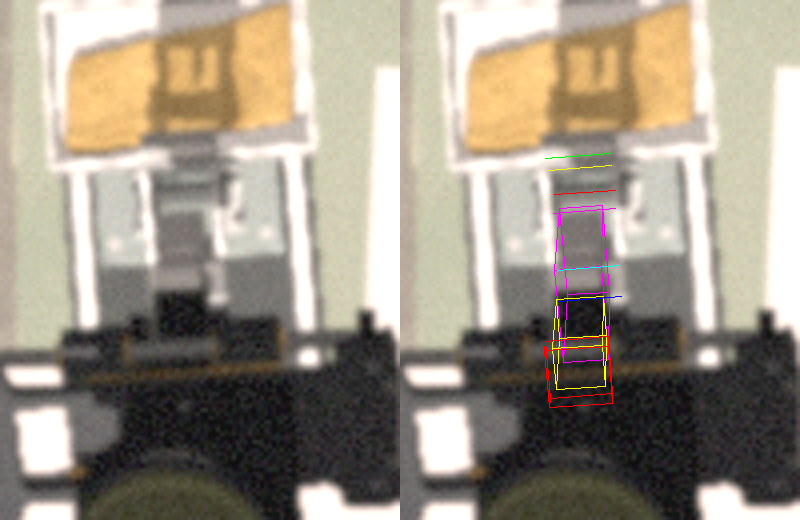

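Run:
```python
from h import *
crop("pics/top5.png","pics/t5z.png",280,195,325,260,12)
```

```text
(no output)
```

View pics/t5z.png

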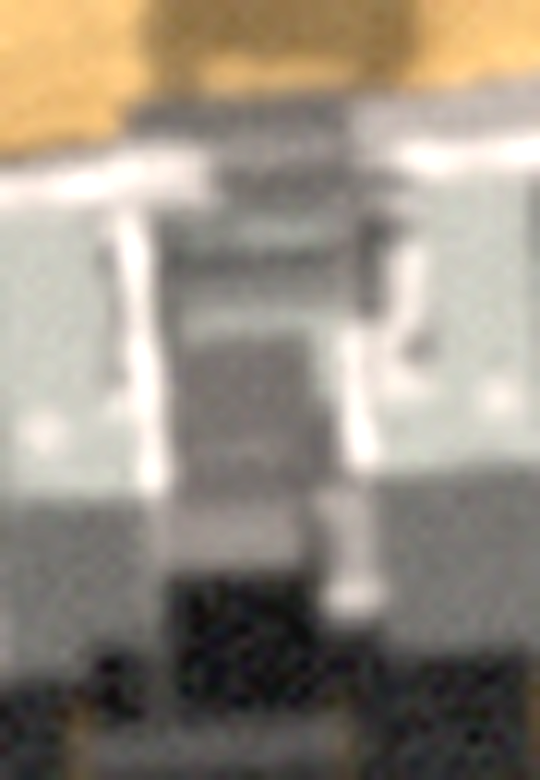

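Call:
step_arm(
  series=[
    {"ax":0,"ay":0,"az":0,"x":0.006,"y":0,"z":-0.0132,"claw":0},
    {"ax":0,"ay":0,"az":0,"x":0.013,"y":0.001,"z":-0.0265,"claw":0},
    {"ax":0,"ay":0,"az":0,"x":0.0201,"y":0.001,"z":-0.0397,"claw":0},
    {"ax":0,"ay":0,"az":0,"x":0.0271,"y":0.002,"z":-0.053,"claw":0},
    {"ax":0,"ay":0,"az":0,"x":0.0341,"y":0.002,"z":-0.0662,"claw":0},
    {"ax":0,"ay":0,"az":0,"x":0.0341,"y":0.002,"z":-0.0662,"claw":0},
  ],
)

```text
time_s: 9.4
tool_pos: [0.6152, 0.0496, 0.1929]
tool_rot: [-179.9, 27.8, -176.7]
force: [-0.0, -0.1, -2.4]
grip_width: 0.0274
```

```bash
python3 st.py; python3 look.py 6
```

```text
time_s 9.4
qpos [-26.1027  -3.5084  17.0689 116.8384   5.8494  38.9248  80.7803]
tool_pos [0.6152 0.0496 0.1929]
tool_rot [-179.9492   27.8364 -176.7468]
force [-0.017  -0.0905 -2.3896]
wrist_torque [-0.0408  0.8977 -0.0025]
grip_width 0.0274
tool y [-5.630e-02  9.984e-01 -8.000e-04] z [ 0.4662  0.0256 -0.8843] y-angle 93.23
tip in hitch frame [-0.0052 -0.0002  0.0093] hook z [-0.47   0.     0.883] lean 28.01
pin in hook frame [ 0.0002  0.0002 -0.0106]
```

View pics/s6.png

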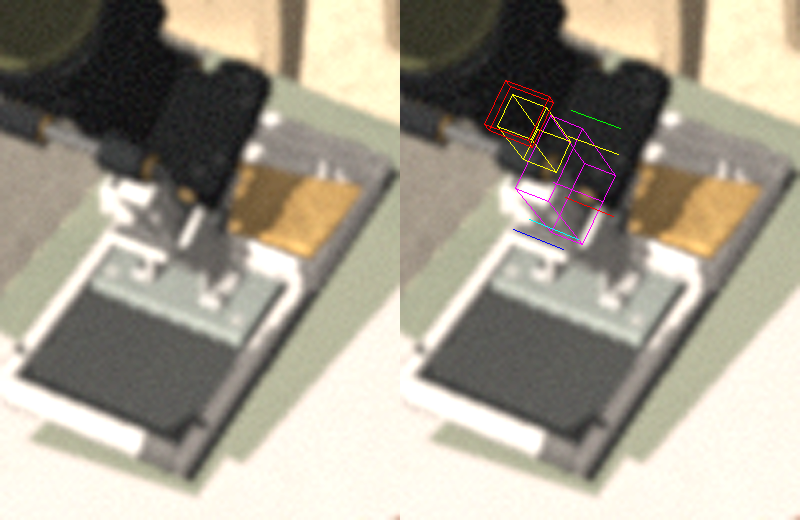

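View pics/t6.png

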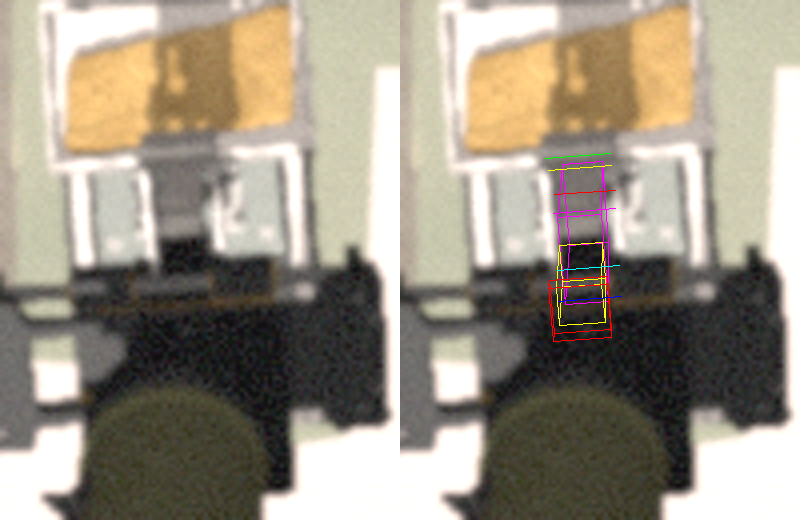

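Call:
step_arm(
  series=[
    {"ax":0,"ay":0,"az":0,"x":0.0023,"y":0,"z":-0.0044,"claw":0},
    {"ax":0,"ay":0,"az":0,"x":0.0047,"y":0,"z":-0.0088,"claw":0},
    {"ax":0,"ay":0,"az":0,"x":0.007,"y":0,"z":-0.0132,"claw":0},
    {"ax":0,"ay":0,"az":0,"x":0.0094,"y":0,"z":-0.0177,"claw":0},
    {"ax":0,"ay":0,"az":0,"x":0.0117,"y":0.0005,"z":-0.0221,"claw":0},
    {"ax":0,"ay":0,"az":0,"x":0.0141,"y":0.0005,"z":-0.0265,"claw":0},
    {"ax":0,"ay":0,"az":0,"x":0.0141,"y":0.0005,"z":-0.0265,"claw":0},
  ],
)

```text
time_s: 10.2
tool_pos: [0.6293, 0.0504, 0.1668]
tool_rot: [-180.0, 27.9, -176.7]
force: [0.4, -0.3, -2.8]
grip_width: 0.0275
```

```bash
python3 st.py; python3 look.py 7
```

```text
time_s 10.2
qpos [-2.592850e+01 -8.960000e-02  1.764710e+01  1.169409e+02  4.117300e+00
  3.538600e+01  8.220710e+01]
tool_pos [0.6293 0.0504 0.1668]
tool_rot [-179.9939   27.9197 -176.7484]
force [ 0.3832 -0.3104 -2.7974]
wrist_torque [0.0416 0.861  0.0123]
grip_width 0.0275
tool y [-5.670e-02  9.984e-01 -1.000e-04] z [ 0.4675  0.0265 -0.8836] y-angle 93.25
tip in hitch frame [ 0.0085 -0.0003 -0.0181] hook z [-0.469 -0.     0.883] lean 27.97
pin in hook frame [0.001  0.0003 0.02  ]
```

Call:
step_arm(
  series=[
    {"ax":0,"ay":0,"az":0,"x":0.0028,"y":0,"z":-0.0053,"claw":0},
    {"ax":0,"ay":0,"az":0,"x":0.0056,"y":0,"z":-0.0106,"claw":0},
    {"ax":0,"ay":0,"az":0,"x":0.0084,"y":0,"z":-0.0159,"claw":0},
    {"ax":0,"ay":0,"az":0,"x":0.0113,"y":0.0005,"z":-0.0212,"claw":0},
    {"ax":0,"ay":0,"az":0,"x":0.0141,"y":0.0005,"z":-0.0265,"claw":0},
    {"ax":0,"ay":0,"az":0,"x":0.0141,"y":0.0005,"z":-0.0265,"claw":0},
  ],
  squeeze=60,
)

```text
time_s: 10.9
tool_pos: [0.6434, 0.0509, 0.1399]
tool_rot: [-180.0, 27.9, -176.7]
force: [0.4, -0.6, -3.0]
grip_width: 0.0277
```

```bash
python3 st.py; python3 look.py 8
```

```text
time_s 10.9
qpos [-25.5337   3.5869  17.9699 116.7737   2.0154  32.0114  83.9353]
tool_pos [0.6434 0.0509 0.1399]
tool_rot [-179.9842   27.9016 -176.7456]
force [ 0.381  -0.557  -2.9664]
wrist_torque [ 0.0413  0.8411 -0.008 ]
grip_width 0.0277
tool y [-5.660e-02  9.984e-01 -2.000e-04] z [ 0.4672  0.0263 -0.8838] y-angle 93.25
tip in hitch frame [ 0.0226 -0.0007 -0.0449] hook z [-0.469  0.     0.883] lean 27.96
pin in hook frame [0.0011 0.0007 0.0502]
```

View pics/s8.png

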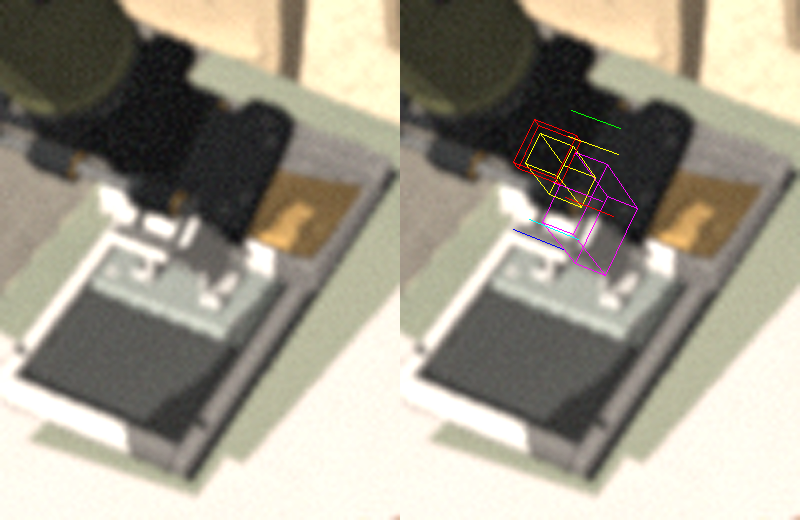

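View pics/t8.png

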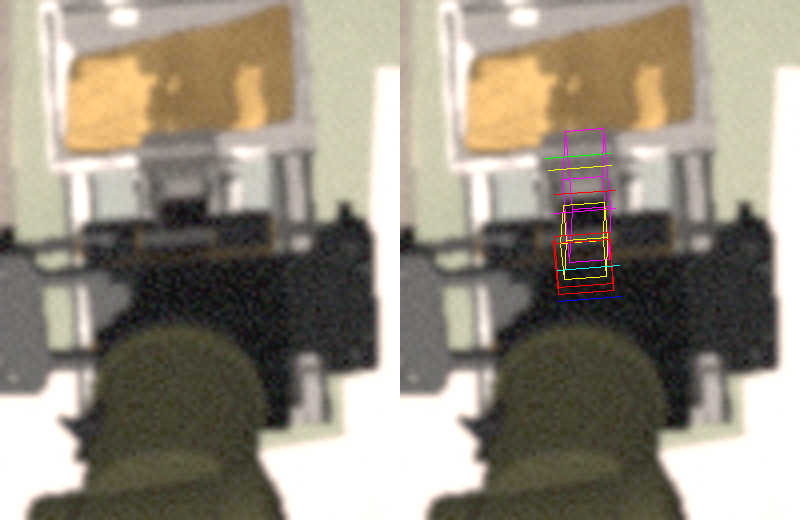

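Call:
step_arm(
  series=[
    {"ax":0,"ay":0,"az":0,"x":0.0009,"y":0,"z":-0.0018,"claw":0},
    {"ax":0,"ay":0,"az":0,"x":0.0019,"y":0,"z":-0.0035,"claw":0},
    {"ax":0,"ay":0,"az":0,"x":0.0019,"y":0,"z":-0.0035,"claw":0},
  ],
)

```text
time_s: 11.3
tool_pos: [0.6457, 0.051, 0.138]
tool_rot: [180.0, 28.0, -176.8]
force: [-0.3, 0.7, -2.5]
grip_width: 0.027
```

```bash
python3 st.py
```

```text
time_s 11.3
qpos [-25.4567   3.9619  17.9872 116.6892   1.7173  31.6168  84.1925]
tool_pos [0.6457 0.051  0.138 ]
tool_rot [ 179.9755   28.0155 -176.7612]
force [-0.2713  0.6715 -2.4665]
wrist_torque [-1.11e-02  8.27e-01  6.00e-04]
grip_width 0.027
tool y [-5.670e-02  9.984e-01  4.000e-04] z [ 0.4689  0.027  -0.8828] y-angle 93.25
```

Call:
step_arm(
  series=[
    {"ax":0,"ay":0,"az":0,"x":0.0009,"y":0,"z":-0.0018,"claw":0},
    {"ax":0,"ay":0,"az":0,"x":0.0009,"y":0,"z":-0.0018,"claw":0},
  ],
)

```text
time_s: 11.5
tool_pos: [0.6474, 0.051, 0.1384]
tool_rot: [179.9, 28.1, -176.8]
force: [-8.6, -0.9, 8.8]
grip_width: 0.0273
```

```bash
python3 st.py
```

```text
time_s 11.5
qpos [-25.4089   4.077   17.9985 116.5627   1.5654  31.4948  84.324 ]
tool_pos [0.6474 0.051  0.1384]
tool_rot [ 179.9247   28.1487 -176.7968]
force [-8.608  -0.9411  8.8484]
wrist_torque [-0.0686  1.4685  0.0125]
grip_width 0.0273
tool y [-0.0565  0.9984  0.0012] z [ 0.471   0.0277 -0.8817] y-angle 93.24
```

Call:
step_arm(
  series=[
    {"ax":0,"ay":0,"az":0,"x":0.0009,"y":0,"z":-0.0018,"claw":0},
    {"ax":0,"ay":0,"az":0,"x":0.0009,"y":0,"z":-0.0018,"claw":0},
  ],
)

```text
time_s: 11.7
tool_pos: [0.6494, 0.0512, 0.1392]
tool_rot: [179.9, 28.3, -176.8]
force: [-15.0, -1.6, 20.7]
grip_width: 0.0272
```

```bash
python3 st.py
```

```text
time_s 11.7
qpos [-25.3665   4.1853  18.0055 116.4278   1.4096  31.3269  84.4564]
tool_pos [0.6494 0.0512 0.1392]
tool_rot [ 179.8627   28.3424 -176.8271]
force [-15.0097  -1.588   20.7308]
wrist_torque [-0.1471  1.7008 -0.1026]
grip_width 0.0272
tool y [-0.0565  0.9984  0.0021] z [ 0.4739  0.0287 -0.8801] y-angle 93.24
```

Call:
step_arm(
  series=[
    {"ax":0,"ay":0,"az":0,"x":-0.0014,"y":0,"z":0.0026,"claw":0},
    {"ax":0,"ay":0,"az":0,"x":-0.0038,"y":0,"z":0.007,"claw":0},
    {"ax":0,"ay":0,"az":0,"x":-0.0061,"y":0,"z":0.0115,"claw":0},
    {"ax":0,"ay":0,"az":0,"x":-0.0075,"y":0,"z":0.0141,"claw":0},
    {"ax":0,"ay":0,"az":0,"x":-0.0075,"y":0,"z":0.0141,"claw":0},
  ],
)

```text
time_s: 12.2
tool_pos: [0.6398, 0.0511, 0.1486]
tool_rot: [180.0, 28.0, -176.8]
force: [-0.7, 0.1, -2.0]
grip_width: 0.0272
```

```bash
python3 st.py
```

```text
time_s 12.2
qpos [-25.7154   2.4485  17.9354 116.827    2.6514  32.9395  83.4008]
tool_pos [0.6398 0.0511 0.1486]
tool_rot [ 179.9709   28.0157 -176.7566]
force [-0.6976  0.1047 -1.9592]
wrist_torque [-0.0022  0.7873  0.061 ]
grip_width 0.0272
tool y [-5.680e-02  9.984e-01  4.000e-04] z [ 0.4689  0.0271 -0.8828] y-angle 93.26
```

Call:
step_arm(
  series=[
    {"ax":0,"ay":0,"az":0,"x":-0.0014,"y":0,"z":0.0026,"claw":0},
    {"ax":0,"ay":0,"az":0,"x":-0.0014,"y":0,"z":0.0026,"claw":0},
  ],
)

```text
time_s: 12.4
tool_pos: [0.6379, 0.0509, 0.1505]
tool_rot: [180.0, 27.9, -176.8]
force: [-0.0, -0.0, -2.2]
grip_width: 0.027
```

Call:
step_arm(
  series=[
    {"ax":0,"ay":0,"az":0,"x":-0.0012,"y":0,"z":0.0022,"claw":0},
    {"ax":0,"ay":0,"az":0,"x":-0.0012,"y":0,"z":0.0022,"claw":0},
  ],
)

```text
time_s: 12.6
tool_pos: [0.6369, 0.0509, 0.1531]
tool_rot: [180.0, 28.0, -176.8]
force: [-0.3, -0.2, -3.2]
grip_width: 0.0273
```

```bash
python3 st.py
```

```text
time_s 12.6
qpos [-25.802    1.8017  17.8915 116.8765   3.0536  33.5687  83.0603]
tool_pos [0.6369 0.0509 0.1531]
tool_rot [ 179.9843   27.9645 -176.7614]
force [-0.2529 -0.1852 -3.1796]
wrist_torque [-0.0753  1.0631 -0.0221]
grip_width 0.0273
tool y [-5.660e-02  9.984e-01  2.000e-04] z [ 0.4682  0.0268 -0.8832] y-angle 93.25
```

Call:
step_arm(
  series=[
    {"ax":0,"ay":0,"az":0,"x":-0.0009,"y":0,"z":0.0018,"claw":0},
    {"ax":0,"ay":0,"az":0,"x":-0.0009,"y":0,"z":0.0018,"claw":0},
  ],
)

```text
time_s: 12.8
tool_pos: [0.6353, 0.0508, 0.1539]
tool_rot: [180.0, 27.9, -176.8]
force: [1.4, -0.2, -6.8]
grip_width: 0.0271
```

```bash
python3 st.py; python3 look.py 9
```

```text
time_s 12.8
qpos [-25.8306   1.5863  17.8687 116.9371   3.1863  33.827   82.9448]
tool_pos [0.6353 0.0508 0.1539]
tool_rot [ 179.9975   27.8553 -176.7577]
force [ 1.4227 -0.232  -6.7625]
wrist_torque [-0.0324  1.2991  0.0664]
grip_width 0.0271
tool y [-0.0566  0.9984  0.    ] z [ 0.4665  0.0265 -0.8841] y-angle 93.24
tip in hitch frame [ 0.0143 -0.0003 -0.0319] hook z [-0.468 -0.     0.884] lean 27.88
pin in hook frame [0.0022 0.0003 0.0349]
```

View pics/s9.png

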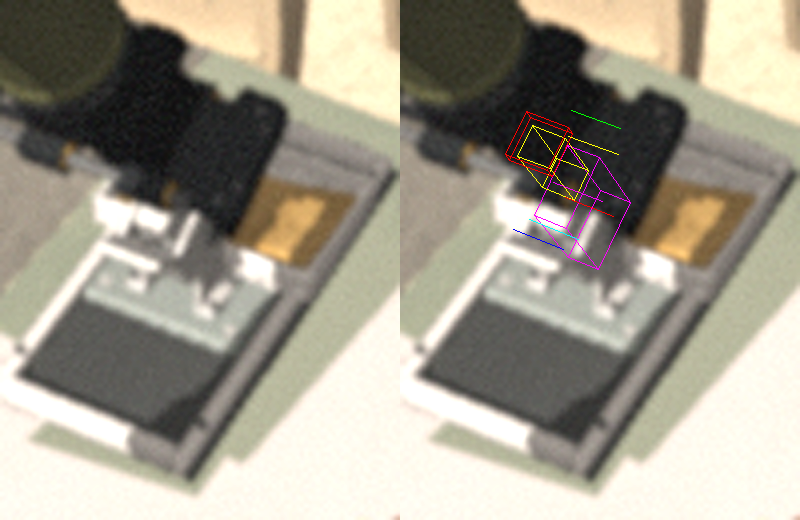

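Call:
step_arm(
  series=[
    {"ax":0,"ay":0,"az":0,"x":0,"y":0,"z":0.002,"claw":0},
    {"ax":0,"ay":0,"az":0,"x":0,"y":0,"z":0.002,"claw":0},
  ],
)

```text
time_s: 13.1
tool_pos: [0.6347, 0.0507, 0.1551]
tool_rot: [-180.0, 27.8, -176.8]
force: [1.7, -0.5, -12.5]
grip_width: 0.0272
```

```bash
python3 st.py; python3 look.py 10
```

```text
time_s 13.1
qpos [-25.8453   1.4796  17.8633 116.8517   3.2418  34.1155  82.9087]
tool_pos [0.6347 0.0507 0.1551]
tool_rot [-179.9854   27.7564 -176.7511]
force [  1.6714  -0.5113 -12.5466]
wrist_torque [-0.0851  1.9403 -0.0183]
grip_width 0.0272
tool y [-5.660e-02  9.984e-01 -2.000e-04] z [ 0.465   0.0261 -0.8849] y-angle 93.24
tip in hitch frame [ 0.0136 -0.0004 -0.0308] hook z [-0.466  0.     0.885] lean 27.78
pin in hook frame [0.0023 0.0004 0.0335]
```

Call:
step_arm(
  series=[
    {"ax":0,"ay":0,"az":0,"x":0.002,"y":0,"z":-0.004,"claw":0},
    {"ax":0,"ay":0,"az":0,"x":0.002,"y":0,"z":-0.008,"claw":0},
    {"ax":0,"ay":0,"az":0,"x":0,"y":0,"z":-0.008,"claw":0},
    {"ax":0,"ay":0,"az":0,"x":-0.005,"y":-0.0003,"z":-0.008,"claw":0},
    {"ax":0,"ay":0,"az":0,"x":-0.011,"y":-0.0006,"z":-0.008,"claw":0},
    {"ax":0,"ay":0,"az":0,"x":-0.017,"y":-0.001,"z":-0.008,"claw":0},
    {"ax":0,"ay":0,"az":0,"x":-0.023,"y":-0.0013,"z":-0.008,"claw":0},
    {"ax":0,"ay":0,"az":0,"x":-0.029,"y":-0.0016,"z":-0.008,"claw":0},
    {"ax":0,"ay":0,"az":0,"x":-0.035,"y":-0.002,"z":-0.008,"claw":0},
    {"ax":0,"ay":0,"az":0,"x":-0.04,"y":-0.0023,"z":-0.008,"claw":0},
    {"ax":0,"ay":0,"az":0,"x":-0.04,"y":-0.0023,"z":-0.008,"claw":0},
  ],
)

```text
time_s: 14.3
tool_pos: [0.5954, 0.0487, 0.1489]
tool_rot: [180.0, 28.0, -176.8]
force: [1.4, 0.1, -2.5]
grip_width: 0.0271
```

```bash
python3 st.py; python3 look.py 11
```

```text
time_s 14.3
qpos [-26.1969  -3.3184  17.0556 122.1939   6.5582  33.2958  79.7218]
tool_pos [0.5954 0.0487 0.1489]
tool_rot [ 179.9572   27.9537 -176.7644]
force [ 1.4068  0.0739 -2.4565]
wrist_torque [-0.0048  0.6275 -0.0295]
grip_width 0.0271
tool y [-5.680e-02  9.984e-01  7.000e-04] z [ 0.468   0.0272 -0.8833] y-angle 93.26
tip in hitch frame [-0.0253 -0.0001 -0.0371] hook z [-0.469 -0.     0.883] lean 27.94
pin in hook frame [0.0397 0.0001 0.0209]
```

View pics/s11.png

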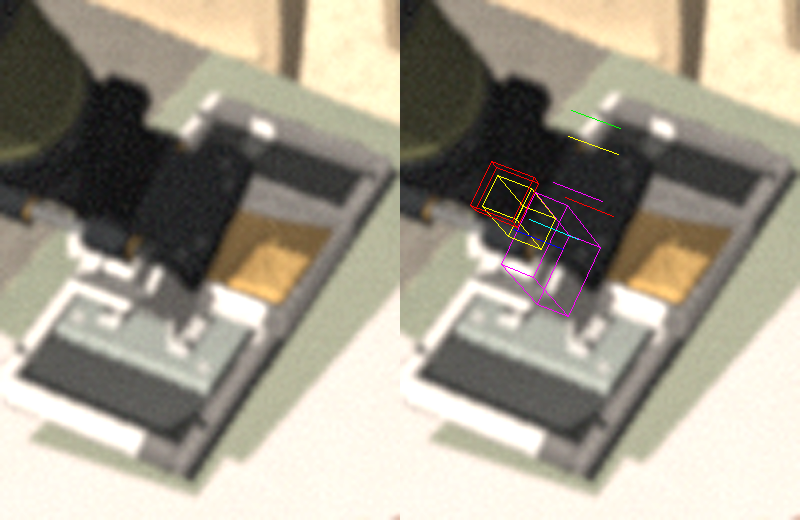

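View pics/t11.png

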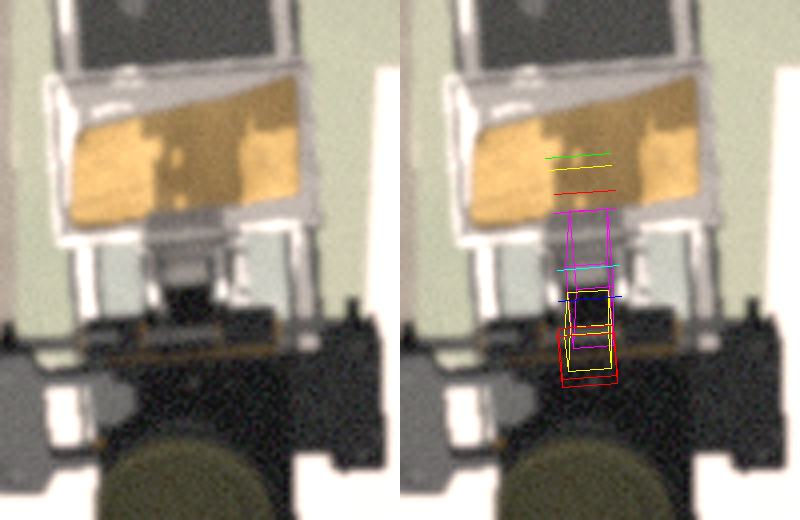

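Call:
step_arm(
  series=[
    {"ax":0,"ay":0,"az":0,"x":-0.005,"y":-0.0003,"z":0,"claw":0},
    {"ax":0,"ay":0,"az":0,"x":-0.01,"y":-0.0006,"z":0,"claw":0},
    {"ax":0,"ay":0,"az":0,"x":-0.015,"y":-0.0009,"z":0,"claw":0},
    {"ax":0,"ay":0,"az":0,"x":-0.02,"y":-0.0011,"z":0,"claw":0},
    {"ax":0,"ay":0,"az":0,"x":-0.025,"y":-0.0014,"z":0,"claw":0},
    {"ax":0,"ay":0,"az":0,"x":-0.03,"y":-0.0017,"z":0,"claw":0},
    {"ax":0,"ay":0,"az":0,"x":-0.034,"y":-0.0019,"z":0,"claw":0},
    {"ax":0,"ay":0,"az":0,"x":-0.038,"y":-0.0022,"z":0,"claw":0},
    {"ax":0,"ay":0,"az":0,"x":-0.042,"y":-0.0024,"z":0,"claw":0},
    {"ax":0,"ay":0,"az":0,"x":-0.046,"y":-0.0026,"z":0,"claw":0},
    {"ax":0,"ay":0,"az":0,"x":-0.046,"y":-0.0026,"z":0,"claw":0},
  ],
)

```text
time_s: 15.5
tool_pos: [0.5498, 0.046, 0.149]
tool_rot: [180.0, 28.0, -176.8]
force: [1.0, -1.4, -4.0]
grip_width: 0.0273
```

```bash
python3 st.py; python3 look.py 12
```

```text
time_s 15.5
qpos [-25.829   -9.5598  15.2617 127.5054  10.1893  34.2676  76.0631]
tool_pos [0.5498 0.046  0.149 ]
tool_rot [ 179.9728   27.986  -176.7649]
force [ 1.003  -1.4375 -3.9586]
wrist_torque [-0.1408  0.8121 -0.1085]
grip_width 0.0273
tool y [-5.670e-02  9.984e-01  4.000e-04] z [ 0.4685  0.027  -0.8831] y-angle 93.25
tip in hitch frame [-0.0707 -0.     -0.0364] hook z [-0.47  -0.001  0.883] lean 28.02
pin in hook frame [ 0.0795  0.0001 -0.001 ]
```

View pics/t12.png

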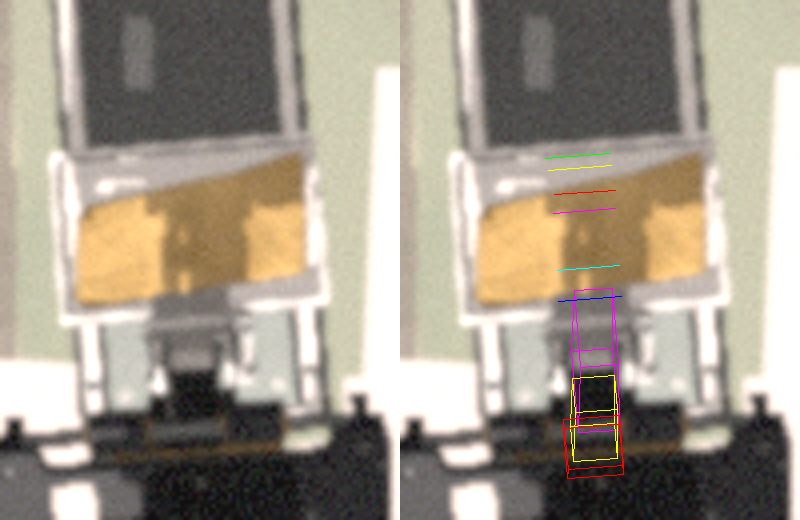

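Call:
step_arm(
  series=[
    {"ax":0,"ay":0,"az":0,"x":-0.002,"y":-0.0001,"z":0,"claw":0},
    {"ax":0,"ay":0,"az":0,"x":-0.004,"y":-0.0002,"z":0,"claw":0},
    {"ax":0,"ay":0,"az":0,"x":-0.004,"y":-0.0002,"z":0,"claw":0},
  ],
)

```text
time_s: 15.9
tool_pos: [0.5464, 0.046, 0.1482]
tool_rot: [180.0, 28.0, -176.7]
force: [9.7, 1.2, -13.5]
grip_width: 0.0271
```

Call:
step_arm(
  series=[
    {"ax":0,"ay":0,"az":0,"x":-0.0015,"y":-0.0001,"z":0,"claw":0},
    {"ax":0,"ay":0,"az":0,"x":-0.003,"y":-0.0002,"z":0,"claw":0},
    {"ax":0,"ay":0,"az":0,"x":-0.003,"y":-0.0002,"z":0,"claw":0},
  ],
)

```text
time_s: 16.2
tool_pos: [0.5438, 0.0457, 0.1474]
tool_rot: [-180.0, 28.1, -176.7]
force: [19.5, 1.9, -23.5]
grip_width: 0.0273
```

```bash
python3 st.py
```

```text
time_s 16.2
qpos [-25.7125 -10.305   14.9496 128.3459  10.6755  34.1356  75.5658]
tool_pos [0.5438 0.0457 0.1474]
tool_rot [-179.9859   28.0577 -176.7102]
force [ 19.5026   1.9426 -23.4925]
wrist_torque [ 0.2308 -0.9549  0.0657]
grip_width 0.0273
tool y [-5.730e-02  9.984e-01 -2.000e-04] z [ 0.4696  0.0267 -0.8825] y-angle 93.28
```

Call:
step_arm(
  series=[
    {"ax":0,"ay":0,"az":0,"x":0.002,"y":0,"z":0,"claw":0},
    {"ax":0,"ay":0,"az":0,"x":0.004,"y":0,"z":-0.001,"claw":0},
    {"ax":0,"ay":0,"az":0,"x":0.006,"y":0,"z":-0.003,"claw":0},
    {"ax":0,"ay":0,"az":0,"x":0.008,"y":0.0002,"z":-0.0055,"claw":0},
    {"ax":0,"ay":0,"az":0,"x":0.01,"y":0.0004,"z":-0.008,"claw":0},
    {"ax":0,"ay":0,"az":0,"x":0.01,"y":0.0004,"z":-0.008,"claw":0},
  ],
)

```text
time_s: 16.8
tool_pos: [0.5533, 0.046, 0.1406]
tool_rot: [180.0, 28.0, -176.8]
force: [1.4, 0.5, -2.3]
grip_width: 0.0273
```

```bash
python3 st.py; python3 look.py 13 .1175 .5861 .0483 .082
```

```text
time_s 16.8
qpos [-25.8713  -8.4153  15.5363 127.6453   9.892   32.998   76.3201]
tool_pos [0.5533 0.046  0.1406]
tool_rot [ 179.9885   27.968  -176.7554]
force [ 1.3795  0.547  -2.3095]
wrist_torque [ 0.0669  0.655  -0.055 ]
grip_width 0.0273
tool y [-5.670e-02  9.984e-01  2.000e-04] z [ 0.4682  0.0267 -0.8832] y-angle 93.25
tip in hitch frame [ 0.0222 -0.0003 -0.0449] hook z [-0.469 -0.     0.883] lean 27.99
pin in hook frame [0.0014 0.0003 0.0501]
```

View pics/scene13.png

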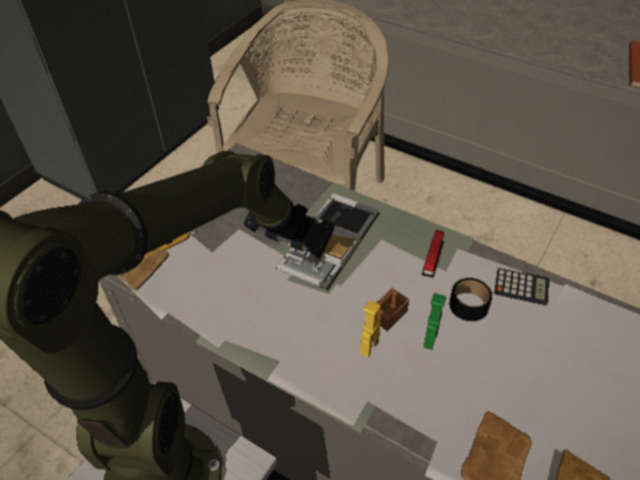

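View pics/top13.png

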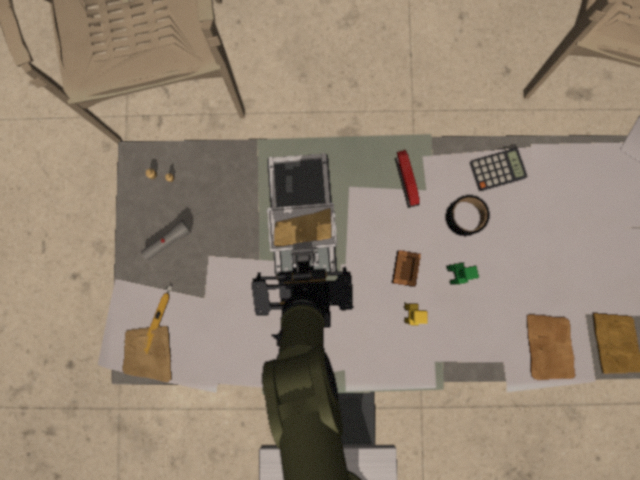

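Call:
step_arm(
  series=[
    {"ax":0,"ay":0,"az":0,"x":0,"y":0,"z":0,"claw":60},
    {"ax":0,"ay":0,"az":0,"x":0,"y":0,"z":0,"claw":60},
    {"ax":0,"ay":0,"az":0,"x":0,"y":0,"z":0,"claw":60},
    {"ax":0,"ay":0,"az":0,"x":0,"y":0,"z":0,"claw":60},
    {"ax":0,"ay":0,"az":0,"x":0,"y":0,"z":0,"claw":60},
    {"ax":0,"ay":0,"az":0,"x":0,"y":0,"z":0,"claw":60},
  ],
)

```text
time_s: 17.5
tool_pos: [0.5534, 0.0461, 0.1411]
tool_rot: [180.0, 28.0, -176.8]
force: [0.4, 0.1, -0.1]
grip_width: 0.0519
```

```bash
python3 st.py; python3 look.py 14 .1175 .5861 .0483 .082
```

```text
time_s 17.5
qpos [-25.8694  -8.461   15.5295 127.6359   9.8976  33.0102  76.3172]
tool_pos [0.5534 0.0461 0.1411]
tool_rot [ 179.975    28.0088 -176.7585]
force [ 0.415   0.0706 -0.1146]
wrist_torque [-0.0266  0.6536 -0.0257]
grip_width 0.0519
tool y [-5.670e-02  9.984e-01  4.000e-04] z [ 0.4688  0.027  -0.8829] y-angle 93.25
tip in hitch frame [ 0.0223 -0.0003 -0.0447] hook z [-0.47  -0.     0.883] lean 28.0
pin in hook frame [0.0013 0.0004 0.05  ]
```

Run:
```python
from h import *
crop("pics/scene14.png","pics/s14z.png",265,190,365,290,7)
crop("pics/top14.png","pics/t14z.png",265,215,350,300,7)
```

```text
(no output)
```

View pics/s14z.png

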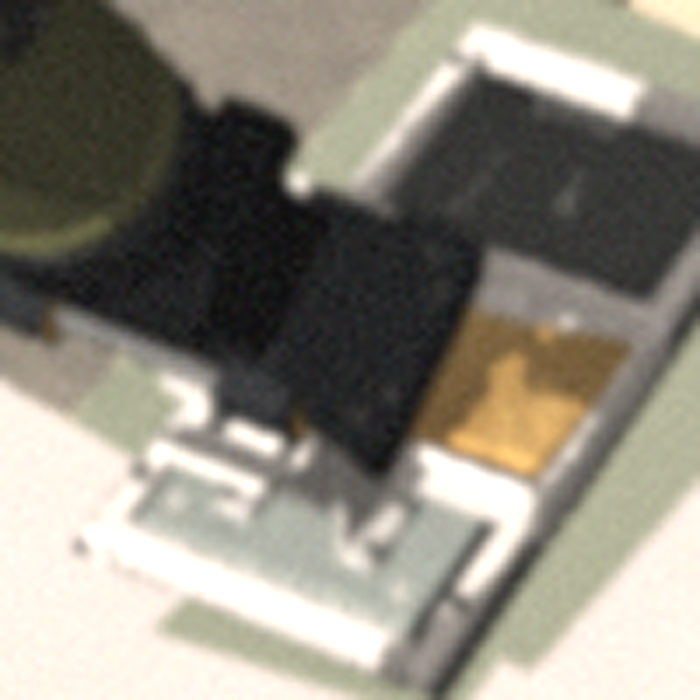

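View pics/t14z.png

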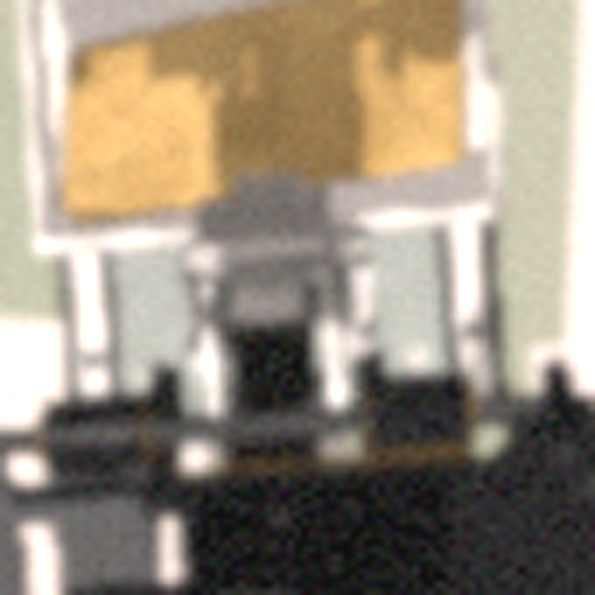

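Call:
step_arm(
  series=[
    {"ax":0,"ay":0,"az":0,"x":-0.002,"y":0,"z":0.006,"claw":70},
    {"ax":0,"ay":0,"az":0,"x":-0.004,"y":0,"z":0.016,"claw":70},
    {"ax":0,"ay":0,"az":0,"x":-0.005,"y":0,"z":0.028,"claw":70},
    {"ax":0,"ay":0,"az":0,"x":-0.005,"y":0,"z":0.042,"claw":70},
    {"ax":0,"ay":0,"az":0,"x":-0.005,"y":0,"z":0.056,"claw":70},
    {"ax":0,"ay":0,"az":0,"x":-0.005,"y":0,"z":0.07,"claw":70},
    {"ax":0,"ay":0,"az":0,"x":-0.005,"y":0,"z":0.085,"claw":70},
    {"ax":0,"ay":0,"az":0,"x":-0.005,"y":0,"z":0.1,"claw":70},
    {"ax":0,"ay":0,"az":0,"x":-0.005,"y":0,"z":0.1,"claw":70},
  ],
)

```text
time_s: 18.5
tool_pos: [0.55, 0.0464, 0.2452]
tool_rot: [179.9, 28.4, -176.8]
force: [0.4, 0.1, -0.4]
grip_width: 0.0607
```

```bash
python3 st.py; python3 look.py 15 .1175 .5861 .0483 .082
python3 - <<'E'
from h import *
crop("pics/scene15.png","pics/s15z.png",265,180,365,290,6)
E
```

```text
time_s 18.5
qpos [-25.2723 -15.2294  13.4475 120.4247  10.0387  46.6054  76.7218]
tool_pos [0.55   0.0464 0.2452]
tool_rot [ 179.888    28.3612 -176.8003]
force [ 0.3741  0.0989 -0.4017]
wrist_torque [-0.0137  0.5153 -0.0028]
grip_width 0.0607
tool y [-0.0567  0.9984  0.0017] z [ 0.4742  0.0285 -0.88  ] y-angle 93.25
tip in hitch frame [ 0.0175 -0.      0.056 ] hook z [-0.47  -0.001  0.882] lean 28.07
pin in hook frame [-0.0418 -0.     -0.0412]
```

View pics/s15z.png

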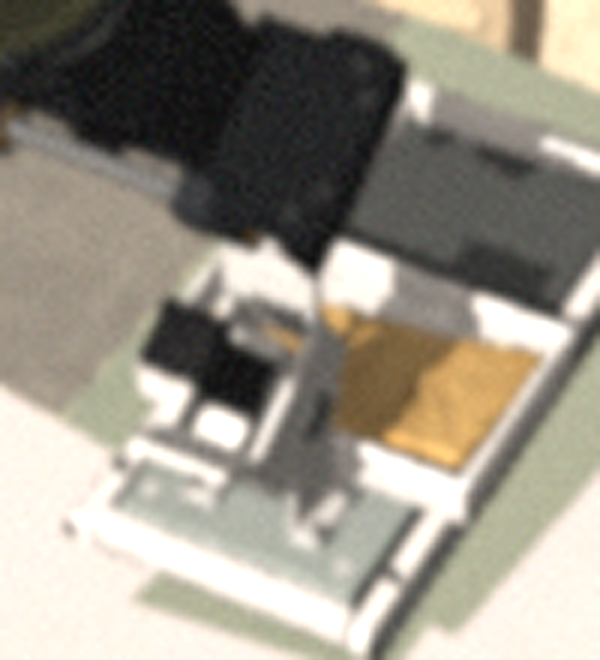

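Call:
step_arm(
  series=[
    {"ax":-0.3,"ay":5,"az":0,"x":0.003,"y":0,"z":0.005,"claw":70},
    {"ax":-0.6,"ay":11,"az":0,"x":0.01,"y":0,"z":0.015,"claw":70},
    {"ax":-1,"ay":17,"az":0,"x":0.015,"y":0,"z":0.03,"claw":70},
    {"ax":-1.3,"ay":23,"az":0,"x":0.02,"y":0.01,"z":0.04,"claw":70},
    {"ax":-1.6,"ay":28,"az":0,"x":0.02,"y":0.03,"z":0.05,"claw":70},
    {"ax":-1.6,"ay":28,"az":0,"x":0.02,"y":0.06,"z":0.06,"claw":70},
    {"ax":-1.6,"ay":28,"az":0,"x":0.02,"y":0.1,"z":0.06,"claw":70},
    {"ax":-1.6,"ay":28,"az":0,"x":0.02,"y":0.14,"z":0.06,"claw":70},
    {"ax":-1.6,"ay":28,"az":0,"x":0.01,"y":0.18,"z":0.06,"claw":70},
    {"ax":-1.6,"ay":28,"az":0,"x":0,"y":0.22,"z":0.06,"claw":70},
    {"ax":-1.6,"ay":28,"az":0,"x":-0.01,"y":0.25,"z":0.06,"claw":70},
    {"ax":-1.6,"ay":28,"az":0,"x":-0.01,"y":0.25,"z":0.06,"claw":70},
  ],
)

```text
time_s: 19.8
tool_pos: [0.5347, 0.3027, 0.2991]
tool_rot: [179.9, -0.3, -176.2]
force: [0.2, -0.2, -0.5]
grip_width: 0.0609
```

```bash
python3 st.py; python3 look.py 16 .1175 .5861 .0483 .082
python3 - <<'E'
from h import *
crop("pics/scene16.png","pics/s16z.png",265,185,385,295,6)
crop("pics/top16.png","pics/t16z.png",255,140,350,285,5)
E
```

```text
time_s 19.8
qpos [-40.2178  12.772   10.1104  82.6078  -2.4511  85.0055  63.6649]
tool_pos [0.5347 0.3027 0.2991]
tool_rot [ 179.8896   -0.2661 -176.2035]
force [ 0.207  -0.2394 -0.4797]
wrist_torque [0.0159 0.0153 0.0007]
grip_width 0.0609
tool y [-0.0662  0.9978  0.0019] z [-0.0048  0.0016 -1.    ] y-angle 93.8
tip in hitch frame [-0.0346  0.2504  0.1002] hook z [0.002 0.002 1.   ] lean -0.14
pin in hook frame [ 0.0344 -0.2504 -0.1005]
```

View pics/s16z.png

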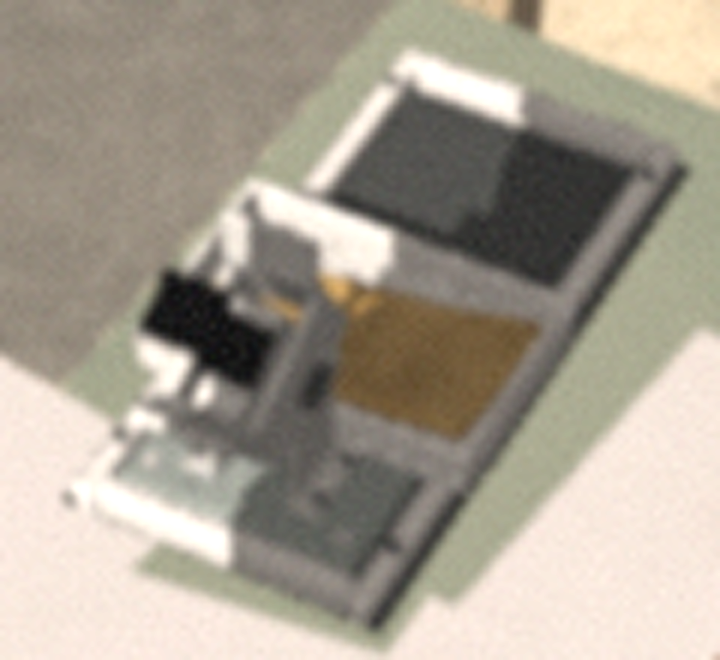

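View pics/t16z.png

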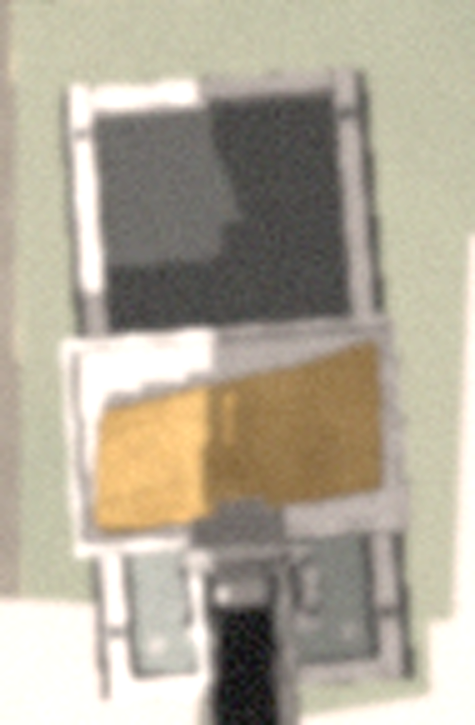

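View pics/top16.png

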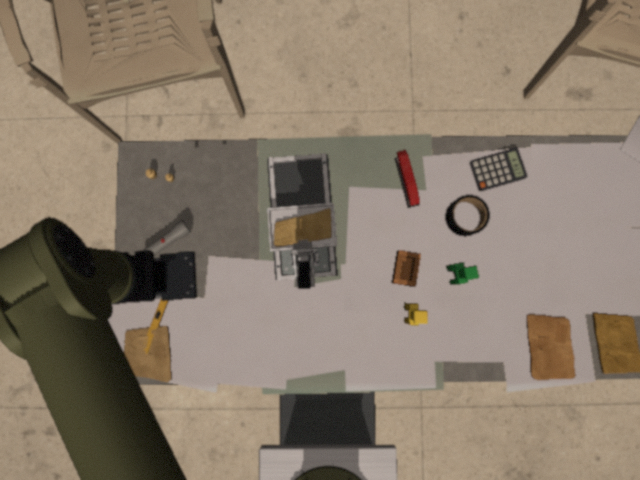

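```bash
python3 - <<'E'
from h import *
a=cv2.imread("pics/top0.png"); b=cv2.imread("pics/top16.png")
o=np.hstack([cv2.resize(a[160:225,258:342],None,fx=4.7,fy=8,interpolation=cv2.INTER_CUBIC),cv2.resize(b[195:260,258:342],None,fx=4.7,fy=8,interpolation=cv2.INTER_CUBIC)])
o=cv2.convertScaleAbs(o,alpha=1.8,beta=20)
for y in range(0,520,40): cv2.line(o,(0,y),(6,y),(0,0,255),1); cv2.putText(o,str(y//8),(8,y+4),0,.35,(0,0,255),1)
cv2.imwrite("pics/cmp.png",o)
# pull stop: gradient row profiles of the tray's front white rim, left column
for n,im,r in(("0",a,(200,222)),("16",b,(238,260))):
    for c0 in(272,):
        print(n,im[r[0]:r[1],c0:c0+6].mean((1,2)).round(0))
E
python3 -c "
from h import *
p=np.array([.676,.0534,0])
for z in(.03,.045):
  a,b=proj('top',[[.70,.12,z],[.70-.09*.9984,.12-.09*.0567,z]]); print(z,a,b,b-a)"
```

```text
0 [ 66.  64.  64.  64.  66.  71.  71.  70.  74.  89. 105. 116. 121. 122.
 122. 123. 125. 128. 128. 128. 128. 128.]
16 [109. 106. 103. 102. 102. 101.  98.  92.  92. 100. 119. 144. 146. 135.
 126. 121. 119. 118. 116. 115. 114. 115.]
0.03 [273.5225916  211.02034933] [275.76883081 249.18522759] [ 2.24623921 38.16487826]
0.045 [272.83289757 209.99589736] [275.10328367 248.66268762] [ 2.2703861  38.66679025]
```

View pics/cmp.png

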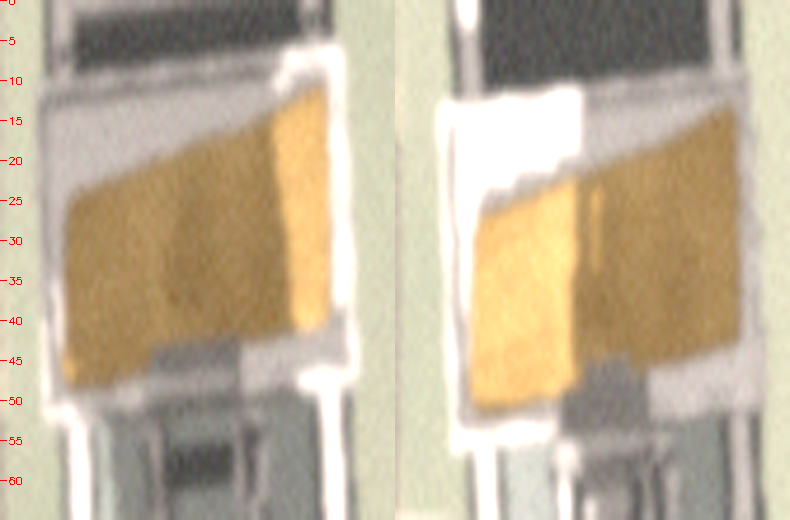

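Run:
```python
from h import *
crop("pics/top16.png","pics/t16f.png",268,240,348,295,10)
for n in("scene","top"): cv2.imwrite(f"pics/{n}17.png",vision.read_camera(n)[:,:,::-1])
a,b=cv2.imread("pics/top0.png"),cv2.imread("pics/top17.png")
d=cv2.absdiff(cv2.GaussianBlur(a,(5,5),0),cv2.GaussianBlur(b,(5,5),0)).max(2)
for n,(x0,y0,x1,y1) in dict(stapler=(392,145,425,210),tape=(442,190,495,240),torch=(140,215,192,255),yellow=(400,298,432,330),green=(443,258,485,288)).items(): print(n,(d[y0:y1,x0:x1]>25).sum())
```

```text
stapler 48
tape 0
torch 201
yellow 0
green 0
```

View pics/t16f.png

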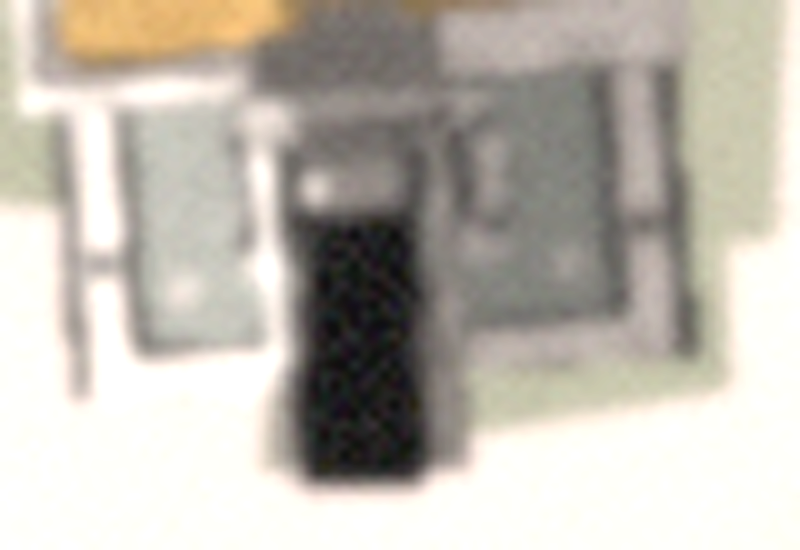

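Run:
```python
from h import *
def edge(f,r0,r1,cols):
    g=cv2.GaussianBlur(cv2.cvtColor(cv2.imread(f),cv2.COLOR_BGR2GRAY),(3,3),0).astype(float); out=[]
    for c in cols:
        p=g[r0:r1,c]; lo=p[:3].mean(); k=np.argmax(np.diff(p)); 
        d=np.diff(p); w=np.clip(d[max(0,k-1):k+2],0,None); out.append(r0+.5+(np.arange(max(0,k-1),k-1+len(w)+ (k<1))[:len(w)]*w).sum()/w.sum())
    m=np.polyfit(np.array(cols)-302,out,1); return m,np.std(out-np.polyval(m,np.array(cols)-302))
cols=list(range(288,318))
e0=edge("pics/top0.png",161,172,cols); 
for f in("top16","top17"):
    e1=edge(f"pics/{f}.png",200,211,cols); print(e0,e1)
    for z in(.03,.045,.06):
        a=plane("top",(302,e0[0][1]),z); b=plane("top",(302,e1[0][1]),z); print(z,a[:2].round(4),b[:2].round(4),"travel",(a-b)[0].round(4))
```

```text
(array([-7.69515436e-02,  1.66339187e+02]), np.float64(0.17398908299879393)) (array([-8.74715612e-02,  2.04513021e+02]), np.float64(0.14395893990917014))
0.03 [0.806  0.0524] [0.7146 0.053 ] travel 0.0914
0.045 [0.8021 0.0517] [0.7119 0.0523] travel 0.0902
0.06 [0.7983 0.051 ] [0.7093 0.0516] travel 0.089
(array([-7.69515436e-02,  1.66339187e+02]), np.float64(0.17398908299879393)) (array([-8.45434622e-02,  2.04498571e+02]), np.float64(0.16905523730168434))
0.03 [0.806  0.0524] [0.7146 0.053 ] travel 0.0914
0.045 [0.8021 0.0517] [0.712  0.0523] travel 0.0902
0.06 [0.7983 0.051 ] [0.7094 0.0516] travel 0.089
```

Run:
```python
from h import *
a,b=cv2.imread("pics/top0.png"),cv2.imread("pics/top17.png")
f=lambda im,x0,y0,x1,y1:cv2.resize(im[y0:y1,x0:x1],(390,290),interpolation=cv2.INTER_CUBIC)
o=np.vstack([np.hstack([f(i,135,210,197,256) for i in(a,b)]),np.hstack([f(i,380,145,455,210) for i in(a,b)])])
cv2.imwrite("pics/cmp2.png",cv2.convertScaleAbs(o,alpha=1.6))
```

```text
(no output)
```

View pics/cmp2.png

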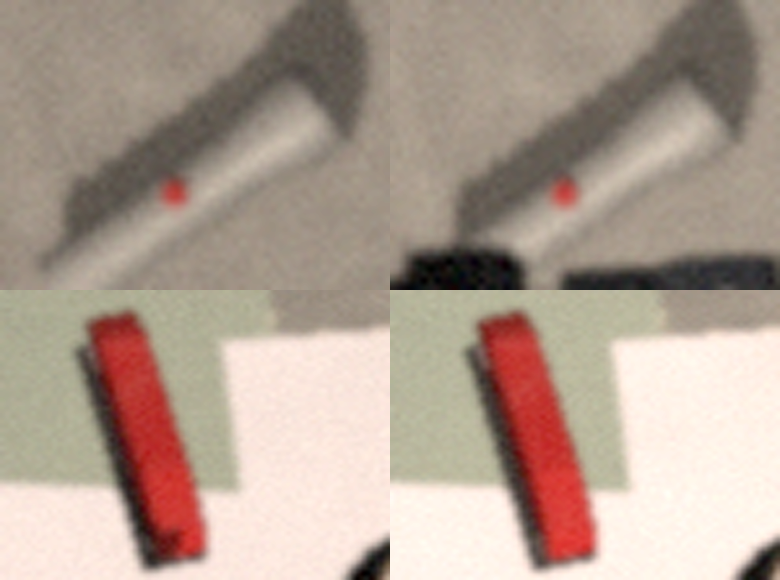

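The torch (dot at crop 175,190 in both pictures) and the stapler haven't moved; only shadow and the gripper in front of the torch differ. The hook is latched and leaning on its rest, so I'm handing in.

```bash
python3 -c "
from cell import workorder,status
print(workorder.sign_off(), status.get_obs()['time_s'])"
```

```text
the job is handed in; nothing more can be done
the job is handed in; nothing more can be done
```

The job is done and handed in. The hook is latched on the pin and leaning on its rest plate, and the sled is at its front stop. It took about 20 s of the 54 s allowed.

**What I did:** I took the black-gripped hook out of the wooden stand and pushed it at a 28° lean down the channel until it bottomed on the pin. I then drew the sled with the hook until it met its stop, eased off the pull, let go and moved the arm clear.

**Last checks:**
- **Latch:** the pin bottomed at about 27 N. Pulling back met about 10 N once the play was used up, at a depth where the hook had gone in freely. I judged the latch by this force only; it cannot be seen in the pictures.
- **Sled:** the pull rose to about 20 N at the stop. The tray edge in the top camera shows about 90 mm of travel, with about 1 mm of doubt because the height of the tray rim is not known.
- **Hook:** still on the pin and leaning on the rest plate in the last pictures, with the gripper clear and no load on the wrist.
- **Bystanders:** tape roll, stapler, torch and both look-alikes are where they were. A picture comparison flagged the torch and stapler, but enlarged views show only shadow and the gripper in front of the torch.

**What disagreed:**
- **Finger opening:** it read 27 mm on the grip instead of 22 mm, even after I regripped 3 mm lower. The fingers probably closed on the knob's flats. The hook held firmly throughout.
- **Latch push:** I never saw the roughly 5 N for folding the latch on the way in; I only read the force between moves.

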